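# Pack the pot from behind the kettle into the snack box

### The arm

A 7-joint arm with a two-finger parallel gripper is mounted at the origin on the work surface. World frame = base frame: x ahead of the robot, y to its left, z up, the work surface at z = 0. Lengths are in m, angles in rad, forces in N, time in s.
With the tool pointing down it reaches from about 0.4 to 0.85 m from the base axis. Payload 10.4 kg.
Tool frame: the origin (TCP) lies on the mounting face of the last link; the fingertips stand tcp_to_tips ahead of it and the grasp point (between the pads) lies 164 mm ahead of it (tcp_to_tips is the distance from the TCP to the fingertips, in m); z points along the fingers, y is the line along which they close (so a half turn about z gives the same grasp; the last joint's range is limited). The gripper opens to 87 mm and grips with 3 to 60 N. Pads are 19 mm wide; open, the fingers measure 117 mm over their backs; the gripper's body (75 mm by 190 mm) begins 51 mm behind the grasp point.
Start: joints at [1.266, 0.332, -0.065, 1.46, 0.022, 1.35, -0.088], TCP at [0.174, -0.6, 0.405] pointing down, gripper open.
Joint ranges: [-2.6, 2.6], [-0.5, 2.12], [-1.47, 1.34], [0.16, 2.42], [-1.27, 4.41], [0.06, 2.06], [-2.6, 2.6]. Speed limits (rad/s): [2.22, 2.22, 2.79, 2.79, 3.14, 3.14, 3.14].

### API

Orientations are given as a unit quaternion [x, y, z, w].
In Python, from rig import state, camera, get_calibration, sign_off, tcp_to_tips gives the robot as it stands. The module is installed in compiled form; this text tells all that it offers.
- The arm moves only by the tool drive_tool, never from a script. Its argument "moves" is a list of rows, each an object of numbers: "tx", "ty", "tz": the shift along the world's x, y, z in units of 40 mm (1.0 is 40 mm); "yaw": the turn about the world's z in units of 5 degrees (1.0 is 5 degrees); "hand": the finger opening in mm, from 0 to 87. A call has exactly 10 rows; each row is the pose to reach, as a shift and turn from the pose commanded when the call began; what a row does not reach only later rows make up. A row lasts 1/12 s, in which the tool goes at most 41.7 mm and 7.16 degrees, less where a joint would pass 70% of its speed; a pose out of reach is approached as far as the arm can. A call with a gripper value outside its range is refused whole. The fingers move at their own pace and stop on an object; "newtons" is the grip in N (left out, the last holds). Time passes only in rows, so rows that repeat a pose let the fingers close, or fill a call up. It gives the time, the measured TCP pose, the force, the opening and the grip force at its end, in the units of the state.
- state(): the state, without advancing time (a new reading comes with each control period).
- camera(name): name is "scene" or "top" or "wrist"; returns the picture (420x560x3 uint8, blue, green, red); there is no depth.
- get_calibration(name): a dict with "fx", "fy", "cx", "cy" (pixels), "cam_to_world" (4x4, takes a point from camera to world coordinates); the wrist camera has in their place "mount" (4x4, takes a point from camera to tool coordinates, whose origin is the TCP and whose axes are the flange's). Camera axes: x right, y down, z forward; pixel columns grow to the right and rows downward; lengths in m; the calibration is good to about 2 mm. The wrist camera is an equidistant fisheye: a pixel r from the principal point sees the ray r / f radians off the axis. A picture is of the moment at which its call begins: read the wrist's pose just before it. get_calibration takes no time and is no camera call.
- sign_off(): hands the job in; it is judged then, once.
The state is a dict: "clock": time; "joints": joint angles; "joint_vel": joint speeds; "joint_torque": joint torques, N m; "tcp_pos": TCP position; "eef_rot": TCP orientation; "force": force on the tool from outside, world axes, zero at the start; "torque": the same for the moment, N m; "grip_width": finger opening in m; "grip_force": force on a finger pad.
Only numpy, scipy, OpenCV 4.12 (cv2) and the standard library are available. Lean on these libraries where they do the work, as an engineer would, in place of code of your own. Each camera call takes 0.05 s, during which the arm holds its last target. There are 200 camera calls.

### The job

The little ceramic pot on the green shelf is wanted for the packed lunch, but the kettle and the soap dispenser stand in front of it: first stand both of them upright on the wooden tray. Then take the pot out from behind, stand it upright in the large empty compartment of the red snack box with the sliding cover, slide the cover fully shut, and put the kettle back on the middle of its cork mat and the dispenser back on the middle of its slate coaster. Set everything down gently without dropping it, and leave the spice jar and the tumbler on the shelf undisturbed.

Things in the scene. Friction and masses are not known exactly. Their poses are not given: they have to be found in the camera images.
- pot: Ceramic pot with clip-on lid: blue round body 54 mm in diameter, white lid, orange seal, 50 mm high, 0.18 kg. Origin: centre of underside. Wire clip at +y (to 35 mm from the axis), hinge at -y (33 mm): grip the body, upright 6 to 36 mm above the underside, fingers closing along x. Starts on the shelf (flat top 40 mm above the worktop), behind kettle and dispenser; back rail 22 mm high behind it.
- kettle: Aluminium kettle, lid shut, 0.35 to 0.65 kg: body 124 mm in diameter, 96 mm high, underside 112 mm across, knob up to 126 mm, spout towards -x out to 112 mm. Fixed bail handle: its black grip, a bar 16 mm thick, 70 mm long, lies along x, centred over the origin 172 mm above the underside; pinch it from above, fingers closing along y. Origin: centre of underside. Starts on the cork mat.
- soap: White push dispenser, 0.2 to 0.4 kg: body 76 mm in diameter, 74 mm high, shoulder to 94 mm, collar 30 mm in diameter from 94 to 124 mm, stem, pump head 30 mm across from 140 to 152 mm (rigid); nozzle towards -x, out to 53 mm, 134 to 151 mm up. Grip the collar from above, fingers closing along y, nozzle between them. Origin: centre of underside. Starts on the slate coaster.
- kettle_mat: Round cork mat, the kettle's place, fixed on the shelf: 144 mm in diameter, 6 mm thick. Origin: centre of its underside, z up.
- soap_coaster: Round flat dark slate coaster, the dispenser's place, fixed on the shelf beside the cork mat (its centre 126 mm from the mat's; either may be the left one): 98 mm in diameter, 6 mm thick, no rim. Origin: centre of its underside, z up.
- tray: Dark wooden serving tray, fixed on the worktop on one side of the shelf (left or right): 330 mm along x, 210 mm along y, floor 8 mm thick, rim 9 mm wide up to 24 mm, brass handle bars on both short ends up to 40 mm. Origin: centre of underside (at worktop level). Kettle and dispenser fit next to each other along its x.
- box: Red snack box fixed on the worktop on the other side: 210 mm along x, 116 along y, 73 high; bamboo cover in grooves 64 to 70 mm up, sliding off towards -x. Origin: centre of underside. Floor 5 mm thick. Large empty compartment under the cover: x -29 to +99 mm (middle +35), y -52 to +52; a wall 61 mm high parts it from a small one with crispbread at -x.
- cover (a joint): Cover slide, m: 0 fully shut, growing as it slides to the box's -x, stop at 0.145; from 0.135 the large compartment is clear. Stays where left (friction about 1.2 N). Starts shut or up to 15 mm open. Pull: wooden batten across the cover, 12 mm thick along x, 60 mm long along y, 70 to 90 mm above the box's underside, centred at box x = 0.055 - joint value, y = 0.
- jar: Bystander: amber glass spice jar with steel cap, 48 mm in diameter, 82 mm high, at a back corner of the shelf. Origin: centre of the underside. Leave it alone.
- tumbler: Bystander: green glass tumbler, 60 mm across the rim, 75 mm high, at the other back corner of the shelf. Origin: centre of the underside. Leave it alone.
Things that resemble listed ones, but are neither listed nor needed, are in the scene too. There is more than one size of the soap; the one meant has the size given above.

How it is judged:
By the outcome, as a careful person would: the job done as asked, in the order asked, and still so for the second after the job is handed in, with the robot touching nothing.
It also fails if it takes over 144 s, if anything falls off the work surface, if the arm or the gripper's body presses on something with over 40 N, if the wrist force passes 120 N, or if a joint passes its speed limit or range.

## Working session

There is one attempt and no reset: what is moved stays moved. The work goes in short steps, Python scripts to look and compute and a tool call to move; the robot and the scene stay as the last step left them, time stands still between calls to the robot, and variables do not carry over. Pictures are saved under pics/ and viewed, at most 14 in all, crops included, and the job is handed in when it is done.

Besides the shell and the picture viewer there is one more tool, called after "Request:" as name([rows], argument=value, ...), one row to a line, values as JSON. drive_tool: Moves the arm, as the interface text tells. Its arguments: {"type":"object","properties":{"moves":{"type":"array","items":{"type":"object","properties":{"tx":{"type":"number"},"ty":{"type":"number"},"tz":{"type":"number"},"yaw":{"type":"number"},"hand":{"type":"number"}}}},"newtons":{"type":"number"}},"required":["moves"]}

```bash
mkdir -p pics; python3 - <<'E'
from rig import *
import cv2,numpy as np
np.set_printoptions(precision=4,suppress=True)
s=state();print(s['clock'],s['tcp_pos'],s['eef_rot'],tcp_to_tips,s['grip_width'])
for n in('scene','top','wrist'):
    im=camera(n);cv2.imwrite(f'pics/{n}0.png',im)
    c=get_calibration(n);print(n,c)
E
```

```text
0.0 [ 0.1738 -0.6002  0.404 ] [ 0.9901  0.1405 -0.0001 -0.0007] 0.1822 0.08686261353555237
scene {'fx': 534.7294372486073, 'fy': 534.7294372486073, 'cx': 286.173076325084, 'cy': 209.40068787680428, 'cam_to_world': array([[ 0.1269,  0.8616, -0.4915,  1.2435],
       [ 0.9919, -0.1143,  0.0558, -0.0708],
       [-0.0081, -0.4946, -0.8691,  1.2863],
       [ 0.    ,  0.    ,  0.    ,  1.    ]])}
top {'fx': 508.23422536590806, 'fy': 508.23422536590806, 'cx': 281.84001025199467, 'cy': 212.20411591801124, 'cam_to_world': array([[-0.032 , -0.9791,  0.2007,  0.3138],
       [-0.9995,  0.0313, -0.0066,  0.0058],
       [ 0.0002, -0.2008, -0.9796,  1.385 ],
       [ 0.    ,  0.    ,  0.    ,  1.    ]])}
wrist {'fx': 325.19226210127806, 'fy': 325.19226210127806, 'cx': 274.6310363591949, 'cy': 209.6416499274584, 'mount': array([[ 0.0003, -0.9576, -0.2881,  0.0792],
       [ 1.    ,  0.0005, -0.0004,  0.0012],
       [ 0.0006, -0.2881,  0.9576,  0.0201],
       [ 0.    ,  0.    ,  0.    ,  1.    ]])}
```

View pics/scene0.png

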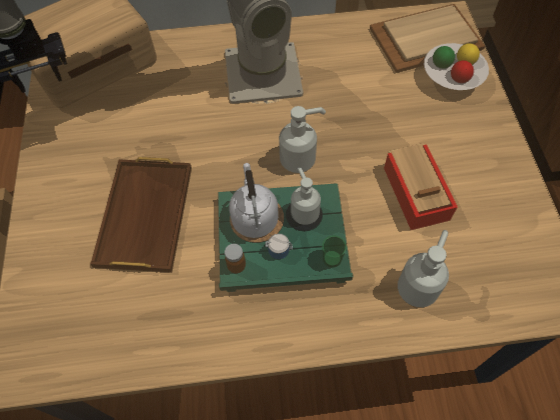

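View pics/top0.png

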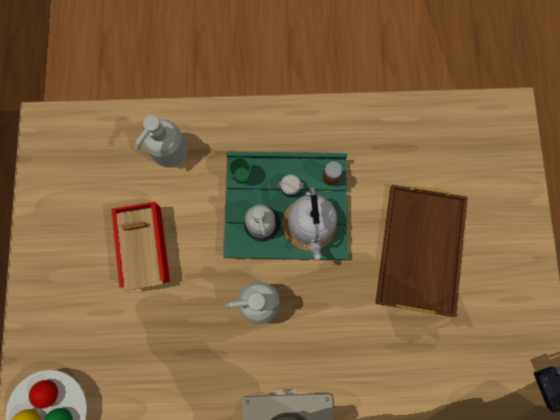

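The scene view shows the shelf at about (285,235), with the kettle at (252,210), the soap on its coaster at (306,205), and the pot at (279,243). The jar is at (235,258), the tumbler at (334,252), the tray at (142,215), and the box at (420,185). The larger lookalike dispensers are at (298,145) and (424,280). The top view agrees: kettle (312,222), soap (261,221), pot (290,184), box (141,246), tray (422,250).

```bash
cat > h.py <<'E'
import numpy as np,cv2
from rig import *
np.set_printoptions(precision=4,suppress=True)
def ray(n,u,v):
    c=get_calibration(n);T=c['cam_to_world']
    d=T[:3,:3]@np.array([(u-c['cx'])/c['fx'],(v-c['cy'])/c['fy'],1.]);return T[:3,3],d/np.linalg.norm(d)
def at(n,u,v,z):
    o,d=ray(n,u,v);return o+d*(z-o[2])/d[2]
def tri(p,q):  # (name,u,v) x2 -> point, gap
    (a,d),(b,e)=ray(*p),ray(*q)
    st=np.linalg.lstsq(np.c_[d,-e],b-a,rcond=None)[0]
    x,y=a+d*st[0],b+e*st[1];return (x+y)/2,np.linalg.norm(x-y)
E
python3 - <<'E'
import cv2
t=cv2.imread('pics/top0.png');s=cv2.imread('pics/scene0.png')
def crop(im,x,y,w,h,k,out):
    c=cv2.resize(im[y:y+h,x:x+w],None,fx=k,fy=k,interpolation=cv2.INTER_CUBIC)
    c=cv2.convertScaleAbs(c,alpha=1.4,beta=15)
    for i in range(0,w,20): cv2.putText(c,str(x+i),(i*k,10),0,.35,(0,255,255),1);cv2.line(c,(i*k,0),(i*k,5),(0,255,255),1)
    for i in range(0,h,20): cv2.putText(c,str(y+i),(0,i*k+4),0,.35,(0,255,255),1)
    cv2.imwrite(out,c)
crop(t,220,145,140,120,5,'pics/tc.png')
crop(s,210,155,150,115,5,'pics/sc.png')
E
```

```text
(no output)
```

View pics/tc.png

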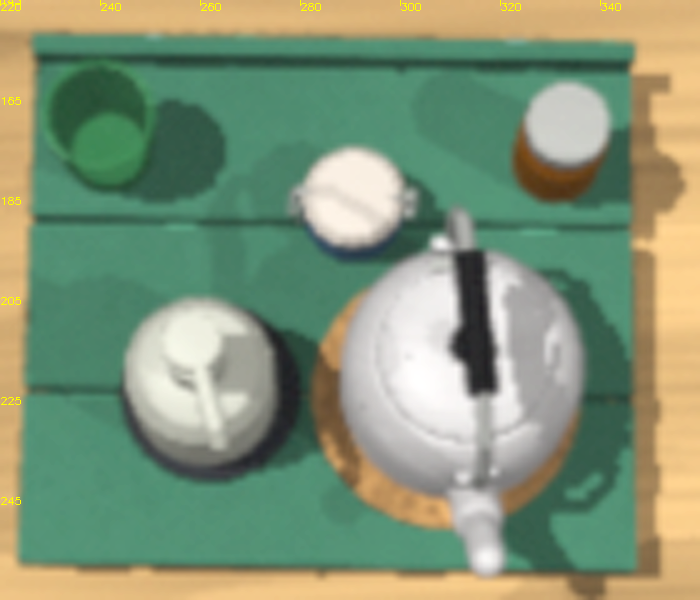

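View pics/sc.png

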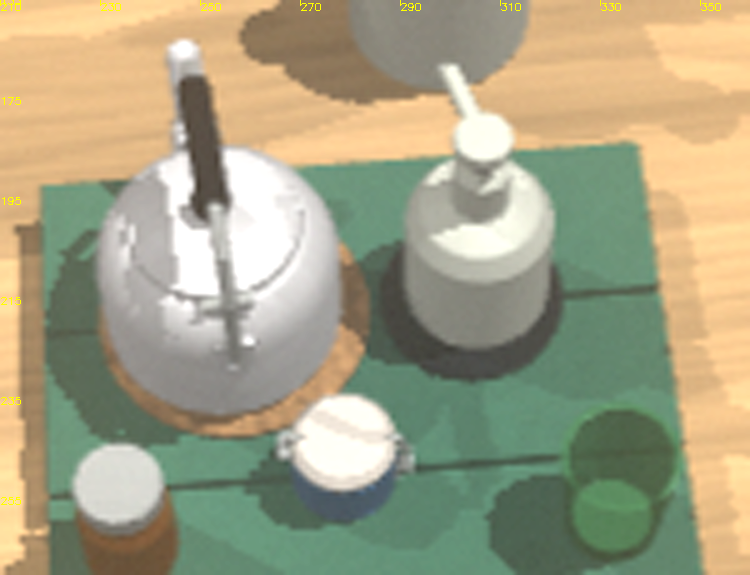

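The top crop puts the kettle grip's ends at (314,195.4) and (316.6,223.6). The soap head is at (258.4,214), its nozzle tip at (263.6,234), and the pot lid's centre at (290.8,184.6). In the scene crop the grip ends are (248.4,170.6) and (252.4,197.4), the head is at (306.8,182.6), the nozzle tip at (300,168.6), and the lid at (278.8,243). Next I'll look closely at the box and tray.

```bash
python3 - <<'E'
from h import *
t=cv2.imread('pics/top0.png');s=cv2.imread('pics/scene0.png')
def crop(im,x,y,w,h,k):
    c=cv2.resize(im[y:y+h,x:x+w],None,fx=k,fy=k,interpolation=cv2.INTER_CUBIC)
    c=cv2.convertScaleAbs(c,alpha=1.4,beta=15)
    for i in range(0,w,20): cv2.putText(c,str(x+i),(i*k,10),0,.35,(255,0,0),1);cv2.line(c,(i*k,0),(i*k,5),(255,0,0),1)
    for i in range(0,h,20): cv2.putText(c,str(y+i),(0,i*k+4),0,.35,(255,0,0),1)
    return c
a=crop(t,105,195,80,100,5);b=crop(s,380,135,80,100,5)
cv2.imwrite('pics/box.png',np.hstack([a,b]))
T=lambda n,a,b:print(n,*tri(('top',*a),('scene',*b)))
T('bar -x',(316.6,223.6),(248.4,170.6));T('bar +x',(314,195.4),(252.4,197.4))
T('head',(258.4,214),(306.8,182.6));T('nozzle',(263.6,234),(300,168.6));T('lid',(290.8,184.6),(278.8,243))
for n,p,q in(('top',(316.6,223.6),(314,195.4)),('scene',(248.4,170.6),(252.4,197.4))):
    print(n,'bar mid z.226',(at(n,*p,.224)+at(n,*q,.224))/2,at(n,*q,.224)-at(n,*p,.224))
for n,p,q,l in(('top',(258.4,214),(263.6,234),(290.8,184.6)),('scene',(306.8,182.6),(300,168.6),(278.8,243))):
    print(n,'head',at(n,*p,.198),'noz',at(n,*q,.19),'lid',at(n,*l,.09))
for n,p,q in(('top',(279.4,185),(301.8,185.4)),('scene',(267.2,244),(291,246.6))): print('clips',at(n,*p,.078),at(n,*q,.078))
print('coaster c',at('top',262.2,223,.046))
for c in((395,187),(466,195),(455,314),(378,304)): print('tray',at('top',*c,.02))
E
```

```text
bar -x [ 0.5228 -0.0803  0.2208] 0.0036362056474123954
bar +x [ 0.5927 -0.0779  0.2111] 0.003580578669995321
head [0.5561 0.0563 0.1907] 0.0046300451300937935
nozzle [0.5085 0.0459 0.1833] 0.005824902736538522
lid [ 0.6551 -0.0266  0.0808] 0.005153011832495825
top bar mid z.226 [ 0.5558 -0.0803  0.224 ] [0.0674 0.003  0.    ]
scene bar mid z.226 [ 0.563  -0.0773  0.224 ] [0.0755 0.0023 0.    ]
top head [0.5544 0.0537 0.198 ] noz [0.5071 0.0428 0.19  ] lid [ 0.6525 -0.0289  0.09  ]
scene head [0.5608 0.0578 0.198 ] noz [0.5132 0.0481 0.19  ] lid [ 0.6598 -0.0243  0.09  ]
clips [0.6555 0.0011 0.078 ] [ 0.6525 -0.0583  0.078 ]
clips [ 0.6529 -0.0531  0.078 ] [0.6679 0.0052 0.078 ]
coaster c [0.5603 0.0503 0.046 ]
tray [ 0.6547 -0.319   0.02  ]
tray [ 0.6257 -0.5132  0.02  ]
tray [ 0.3054 -0.4505  0.02  ]
tray [ 0.3378 -0.2496  0.02  ]
```

View pics/box.png

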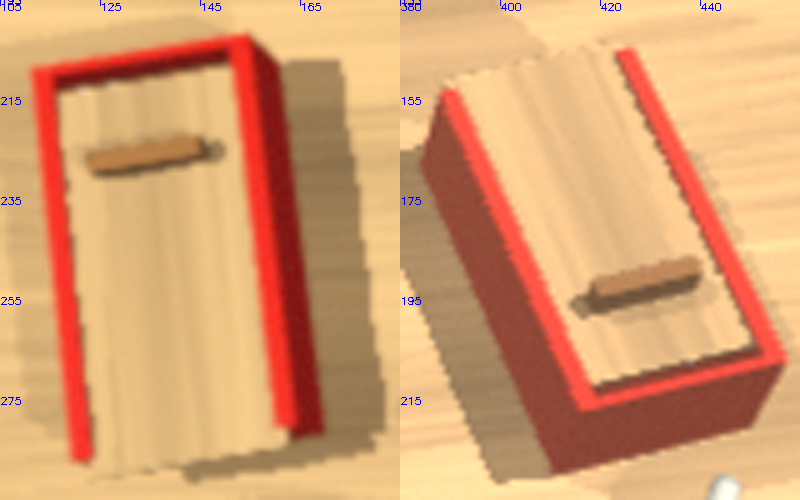

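The box's rim corners in the top view are (111.6,208.6), (154.6,202), (164.2,280.6) and (119,286.6), with the batten at (134,225.2). In the scene view they are (416,216.6), (456.6,206), (425,144) and (388.6,152), with the batten at (429,190). The cover is nearly shut, and the box's +x points away from the robot.

```bash
python3 - <<'E'
from h import *
A=[(111.6,208.6),(154.6,202),(164.2,280.6),(119,286.6)]
B=[(416.2,216.6),(456.6,206),(425.2,144.2),(388.6,152.2)]
a=np.array([at('top',*p,.073)[:2] for p in A]);b=np.array([at('scene',*p,.073)[:2] for p in B])
b=b[[1,0,3,2]]
print(a,b,sep='\n')
for q in(a,b,(a+b)/2):
    d=(q[0]+q[1]-q[2]-q[3])/2;w=(q[0]+q[3]-q[1]-q[2])/2
    print('c',q.mean(0),'L',np.hypot(*d),np.degrees(np.arctan2(d[1],d[0])),'W',np.hypot(*w),np.degrees(np.arctan2(*-w[::-1]*[-1,-1]))-90)
print('batten',at('top',134,225.2,.09),at('scene',429.2,190.2,.09))
# tray in scene, mask in both
for n in('top','scene'):
    im=cv2.imread(f'pics/{n}0.png').astype(int);h=cv2.cvtColor(im.astype('uint8'),cv2.COLOR_BGR2HSV)
    m=((h[...,2]<105)&(h[...,0]<20)).astype('uint8')
    m=cv2.morphologyEx(m,cv2.MORPH_OPEN,np.ones((5,5)))
    cs,_=cv2.findContours(m,0,2)
    for c in cs:
        if 5000<cv2.contourArea(c)<15000:
            P=np.array([at(n,*p[0],.022)[:2] for p in c],np.float32);r=cv2.minAreaRect(P);print(n,'tray',r)
s=state();print(s['tcp_pos'],s['force'])
E
```

```text
[[0.6067 0.4456]
 [0.6209 0.3325]
 [0.4133 0.3042]
 [0.4017 0.4195]]
[[0.6057 0.4498]
 [0.6228 0.3376]
 [0.4135 0.3121]
 [0.4002 0.4194]]
c [0.5107 0.3755] L 0.2080535083447961 7.525251706984281 W 0.11493739217856466 6.448800255626935
c [0.5106 0.3797] L 0.20922970877769614 7.685422089675325 W 0.11082138838047567 7.865964430915426
c [0.5106 0.3776] L 0.20864140475073614 7.605562635417258 W 0.11287076109394503 7.144462911274999
batten [0.557  0.3804 0.09  ] [0.5588 0.385  0.09  ]
top tray ((0.48018166422843933, -0.3776531219482422), (0.21431104838848114, 0.3308601677417755), 78.69755554199219)
top tray ((0.7782846689224243, 0.7042635679244995), (0.99467933177948, 0.15171308815479279), 4.522319316864014)
scene tray ((0.48607176542282104, -0.3752913773059845), (0.2145431786775589, 0.3471575379371643), 78.93119812011719)
scene tray ((-0.014457806944847107, -0.5576058626174927), (0.4016898274421692, 0.6631535291671753), 23.631338119506836)
scene tray ((0.16945040225982666, 0.7533000707626343), (0.31337183713912964, 0.8698897361755371), 68.59196472167969)
[ 0.1738 -0.6003  0.4042] [ 0.1402 -0.0013  0.4587]
```

Request:
drive_tool([
  {"tx": 1,"ty": 0.8,"tz": 0.5,"yaw": -0.3},
  {"tx": 2,"ty": 1.6,"tz": 1,"yaw": -0.6},
  {"tx": 3,"ty": 2.6,"tz": 1,"yaw": -0.9},
  {"tx": 4,"ty": 3.6,"tz": 1,"yaw": -1.2},
  {"tx": 5,"ty": 4.6,"tz": 1,"yaw": -1.5},
  {"tx": 6,"ty": 6,"tz": 1,"yaw": -1.8},
  {"tx": 7,"ty": 7.5,"tz": 1,"yaw": -2.1},
  {"tx": 8,"ty": 9,"tz": 1,"yaw": -2.4},
  {"tx": 9,"ty": 11,"tz": 1,"yaw": -2.7},
  {"tx": 9.6,"ty": 13,"tz": 1,"yaw": -2.85},
])

```text
$.moves[0]: bad value
```

Request:
drive_tool([
  {"tx": 1,"ty": 0.2,"tz": 0.5,"yaw": -0.3,"hand": 87},
  {"tx": 2,"ty": 0.5,"tz": 1,"yaw": -0.6,"hand": 87},
  {"tx": 3,"ty": 1,"tz": 1,"yaw": -0.9,"hand": 87},
  {"tx": 4,"ty": 1.6,"tz": 1,"yaw": -1.2,"hand": 87},
  {"tx": 5,"ty": 2.2,"tz": 1,"yaw": -1.5,"hand": 87},
  {"tx": 6,"ty": 3,"tz": 1,"yaw": -1.8,"hand": 87},
  {"tx": 6.6,"ty": 3.8,"tz": 1,"yaw": -2.1,"hand": 87},
  {"tx": 7.2,"ty": 4.6,"tz": 1,"yaw": -2.4,"hand": 87},
  {"tx": 7.6,"ty": 5.5,"tz": 1,"yaw": -2.7,"hand": 87},
  {"tx": 8,"ty": 6.4,"tz": 1,"yaw": -2.8,"hand": 87},
])

```text
clock: 0.98
tcp_pos: [0.4859, -0.3609, 0.4442]
eef_rot: [1.0, 0.018, -0.0, -0.0]
force: [1.0, -0.0, 0.5]
grip_width: 0.0869
grip_force: 0.0
```

Request:
drive_tool([
  {"tx": 0.3,"ty": 0.9,"tz": 0,"yaw": 0,"hand": 87},
  {"tx": 0.6,"ty": 1.8,"tz": 0,"yaw": 0,"hand": 87},
  {"tx": 0.9,"ty": 2.7,"tz": 0,"yaw": 0,"hand": 87},
  {"tx": 1.1,"ty": 3.6,"tz": 0,"yaw": 0,"hand": 87},
  {"tx": 1.3,"ty": 4.5,"tz": 0,"yaw": 0,"hand": 87},
  {"tx": 1.5,"ty": 5.4,"tz": 0,"yaw": 0,"hand": 87},
  {"tx": 1.63,"ty": 6.2,"tz": 0,"yaw": 0,"hand": 87},
  {"tx": 1.63,"ty": 6.63,"tz": 0,"yaw": 0,"hand": 87},
  {"tx": 1.63,"ty": 6.63,"tz": 0,"yaw": 0,"hand": 87},
  {"tx": 1.63,"ty": 6.63,"tz": 0,"yaw": 0,"hand": 87},
])

```text
clock: 1.82
tcp_pos: [0.5499, -0.0967, 0.4447]
eef_rot: [1.0, 0.02, -0.0, 0.0]
force: [1.0, -1.0, 0.7]
grip_width: 0.087
grip_force: 0.0
```

```bash
python3 - <<'E'
from h import *
s=state();print(s['tcp_pos'],s['eef_rot'],s['force'],s['joints']);cv2.imwrite('pics/w1.png',camera('wrist'))
E
```

```text
[ 0.5499 -0.0967  0.4447] [ 0.9998  0.0197 -0.0001  0.0001] [ 0.999  -0.9933  0.6615] [ 0.4474  0.1934 -0.408   1.5622  0.0776  1.4023 -1.4982]
```

View pics/w1.png

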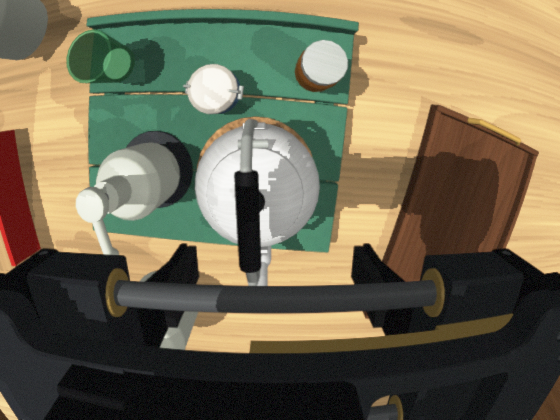

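The wrist view shows the bar from (247,172) to (250,270), the pot lid at (212,89), and the soap head at (93,205).

```bash
cat >> h.py <<'E'
from scipy.spatial.transform import Rotation as R
def wat(p,q,u,v,z):
    c=get_calibration('wrist');x,y=u-c['cx'],v-c['cy'];r=np.hypot(x,y);t=r/c['fx']
    d=np.array([np.sin(t)*x/r,np.sin(t)*y/r,np.cos(t)]);M=c['mount'];Q=R.from_quat(q).as_matrix()
    o=np.array(p)+Q@M[:3,3];d=Q@M[:3,:3]@d;return o+d*(z-o[2])/d[2]
E
python3 - <<'E'
from h import *
p=[.5499,-.0967,.4447];q=[.9998,.0197,-.0001,.0001]
for n,u,v,z in(('bar+',247,173,.224),('bar-',249.5,269,.224),('lid',212,89,.09),('head',93,205,.198),('clipL',186.5,90,.078),('clipR',240,92,.078)): print(n,wat(p,q,u,v,z))
s=state();print(s['tcp_pos'])
E
```

```text
bar+ [ 0.5923 -0.0787  0.224 ]
bar- [ 0.5255 -0.0814  0.224 ]
lid [ 0.6547 -0.0296  0.09  ]
head [0.5593 0.0499 0.198 ]
clipL [0.6549 0.0008 0.078 ]
clipR [ 0.6524 -0.0573  0.078 ]
[ 0.5498 -0.0982  0.4446]
```

Request:
drive_tool([
  {"tx": 0.12,"ty": 0.23,"tz": 0,"yaw": 0,"hand": 87},
  {"tx": 0.23,"ty": 0.46,"tz": 0,"yaw": 0,"hand": 87},
  {"tx": 0.23,"ty": 0.46,"tz": 0,"yaw": 0,"hand": 87},
  {"tx": 0.23,"ty": 0.46,"tz": -0.3,"yaw": 0,"hand": 87},
  {"tx": 0.23,"ty": 0.46,"tz": -0.6,"yaw": 0,"hand": 87},
  {"tx": 0.23,"ty": 0.46,"tz": -0.9,"yaw": 0,"hand": 87},
  {"tx": 0.23,"ty": 0.46,"tz": -1.2,"yaw": 0,"hand": 87},
  {"tx": 0.23,"ty": 0.46,"tz": -1.45,"yaw": 0,"hand": 87},
  {"tx": 0.23,"ty": 0.46,"tz": -1.56,"yaw": 0,"hand": 87},
  {"tx": 0.23,"ty": 0.46,"tz": -1.56,"yaw": 0,"hand": 87},
])

```text
clock: 2.7
tcp_pos: [0.5588, -0.0793, 0.3808]
eef_rot: [1.0, 0.019, -0.001, -0.0]
force: [0.4, -0.4, 0.0]
grip_width: 0.0868
grip_force: 0.0
```

Request:
drive_tool([
  {"hand": 60},
  {"hand": 30},
  {"hand": 20},
  {"hand": 16},
  {"hand": 12},
  {"hand": 8},
  {"hand": 5},
  {"hand": 5},
  {"hand": 5},
  {"hand": 5},
], newtons=35)

```text
$.moves[0]: bad value
```

All keys are required in each row.

Request:
drive_tool([
  {"tx": 0,"ty": 0,"tz": 0,"yaw": 0,"hand": 60},
  {"tx": 0,"ty": 0,"tz": 0,"yaw": 0,"hand": 30},
  {"tx": 0,"ty": 0,"tz": 0,"yaw": 0,"hand": 20},
  {"tx": 0,"ty": 0,"tz": 0,"yaw": 0,"hand": 14},
  {"tx": 0,"ty": 0,"tz": 0,"yaw": 0,"hand": 10},
  {"tx": 0,"ty": 0,"tz": 0,"yaw": 0,"hand": 5},
  {"tx": 0,"ty": 0,"tz": 0,"yaw": 0,"hand": 5},
  {"tx": 0,"ty": 0,"tz": 0,"yaw": 0,"hand": 5},
  {"tx": 0,"ty": 0,"tz": 0,"yaw": 0,"hand": 5},
  {"tx": 0,"ty": 0,"tz": 0,"yaw": 0,"hand": 5},
], newtons=35)

```text
clock: 3.53
tcp_pos: [0.5591, -0.0792, 0.3824]
eef_rot: [1.0, 0.019, 0.0, 0.0]
force: [0.4, -0.8, 0.8]
grip_width: 0.0284
grip_force: 0.0
```

Request:
drive_tool([
  {"tx": 0,"ty": 0,"tz": 0,"yaw": 0,"hand": 5},
  {"tx": 0,"ty": 0,"tz": 0,"yaw": 0,"hand": 5},
  {"tx": 0,"ty": 0,"tz": 0,"yaw": 0,"hand": 5},
  {"tx": 0,"ty": 0,"tz": 0,"yaw": 0,"hand": 5},
  {"tx": 0,"ty": 0,"tz": 0,"yaw": 0,"hand": 5},
  {"tx": 0,"ty": 0,"tz": 0.05,"yaw": 0,"hand": 5},
  {"tx": 0,"ty": 0,"tz": 0.1,"yaw": 0,"hand": 5},
  {"tx": 0,"ty": 0,"tz": 0.15,"yaw": 0,"hand": 5},
  {"tx": 0,"ty": 0,"tz": 0.2,"yaw": 0,"hand": 5},
  {"tx": 0,"ty": 0,"tz": 0.25,"yaw": 0,"hand": 5},
])

```text
clock: 4.37
tcp_pos: [0.5591, -0.0793, 0.3925]
eef_rot: [1.0, 0.019, -0.0, 0.0]
force: [-0.0, 0.5, -4.0]
grip_width: 0.0149
grip_force: 35.0
```

Request:
drive_tool([
  {"tx": 0,"ty": 0,"tz": 0.2,"yaw": 0,"hand": 5},
  {"tx": 0,"ty": 0,"tz": 0.5,"yaw": 0,"hand": 5},
  {"tx": 0,"ty": 0,"tz": 0.8,"yaw": 0,"hand": 5},
  {"tx": -0.1,"ty": -0.2,"tz": 1.0,"yaw": 0,"hand": 5},
  {"tx": -0.3,"ty": -0.6,"tz": 1.2,"yaw": 0,"hand": 5},
  {"tx": -0.5,"ty": -1.1,"tz": 1.3,"yaw": 0,"hand": 5},
  {"tx": -0.7,"ty": -1.7,"tz": 1.3,"yaw": 0,"hand": 5},
  {"tx": -1.0,"ty": -2.3,"tz": 1.3,"yaw": 0,"hand": 5},
  {"tx": -1.3,"ty": -2.9,"tz": 1.3,"yaw": 0,"hand": 5},
  {"tx": -1.6,"ty": -3.5,"tz": 1.3,"yaw": 0,"hand": 5},
])

```text
clock: 5.2
tcp_pos: [0.494, -0.2208, 0.4455]
eef_rot: [1.0, 0.019, 0.0, 0.0]
force: [0.6, 0.6, -3.7]
grip_width: 0.015
grip_force: 35.0
```

Request:
drive_tool([
  {"tx": -0.3,"ty": -0.6,"tz": 0,"yaw": 0,"hand": 5},
  {"tx": -0.6,"ty": -1.2,"tz": 0,"yaw": 0,"hand": 5},
  {"tx": -0.9,"ty": -1.8,"tz": 0,"yaw": 0,"hand": 5},
  {"tx": -1.2,"ty": -2.4,"tz": 0,"yaw": 0,"hand": 5},
  {"tx": -1.4,"ty": -2.9,"tz": 0,"yaw": 0,"hand": 5},
  {"tx": -1.5,"ty": -3.3,"tz": 0,"yaw": 0,"hand": 5},
  {"tx": -1.55,"ty": -3.6,"tz": 0,"yaw": 0,"hand": 5},
  {"tx": -1.55,"ty": -3.7,"tz": 0,"yaw": 0,"hand": 5},
  {"tx": -1.55,"ty": -3.7,"tz": 0,"yaw": 0,"hand": 5},
  {"tx": -1.55,"ty": -3.7,"tz": 0,"yaw": 0,"hand": 5},
])

```text
clock: 6.03
tcp_pos: [0.4337, -0.3663, 0.4445]
eef_rot: [1.0, 0.019, 0.0, -0.0]
force: [-0.2, 0.2, -4.3]
grip_width: 0.0148
grip_force: 35.0
```

Request:
drive_tool([
  {"tx": 0,"ty": 0,"tz": -0.3,"yaw": 0,"hand": 5},
  {"tx": 0,"ty": 0,"tz": -0.7,"yaw": 0,"hand": 5},
  {"tx": 0,"ty": 0,"tz": -1.1,"yaw": 0,"hand": 5},
  {"tx": 0,"ty": 0,"tz": -1.5,"yaw": 0,"hand": 5},
  {"tx": 0,"ty": 0,"tz": -1.9,"yaw": 0,"hand": 5},
  {"tx": 0,"ty": 0,"tz": -2.2,"yaw": 0,"hand": 5},
  {"tx": 0,"ty": 0,"tz": -2.35,"yaw": 0,"hand": 5},
  {"tx": 0,"ty": 0,"tz": -2.4,"yaw": 0,"hand": 5},
  {"tx": 0,"ty": 0,"tz": -2.42,"yaw": 0,"hand": 5},
  {"tx": 0,"ty": 0,"tz": -2.44,"yaw": 0,"hand": 5},
])

```text
clock: 6.87
tcp_pos: [0.4334, -0.3672, 0.3475]
eef_rot: [1.0, 0.019, 0.0, 0.0]
force: [-0.2, 0.2, -3.8]
grip_width: 0.0149
grip_force: 35.0
```

Request:
drive_tool([
  {"tx": 0,"ty": 0,"tz": -0.01,"yaw": 0,"hand": 5},
  {"tx": 0,"ty": 0,"tz": -0.02,"yaw": 0,"hand": 5},
  {"tx": 0,"ty": 0,"tz": -0.03,"yaw": 0,"hand": 5},
  {"tx": 0,"ty": 0,"tz": -0.04,"yaw": 0,"hand": 5},
  {"tx": 0,"ty": 0,"tz": -0.05,"yaw": 0,"hand": 5},
  {"tx": 0,"ty": 0,"tz": -0.06,"yaw": 0,"hand": 5},
  {"tx": 0,"ty": 0,"tz": -0.06,"yaw": 0,"hand": 5},
  {"tx": 0,"ty": 0,"tz": -0.06,"yaw": 0,"hand": 5},
  {"tx": 0,"ty": 0,"tz": -0.06,"yaw": 0,"hand": 5},
  {"tx": 0,"ty": 0,"tz": -0.06,"yaw": 0,"hand": 5},
])

```text
clock: 7.7
tcp_pos: [0.4331, -0.3672, 0.3444]
eef_rot: [1.0, 0.019, 0.0, 0.0]
force: [0.1, -0.7, -3.1]
grip_width: 0.015
grip_force: 35.0
```

Nearly touching, so I'll creep 1 mm more.

Request:
drive_tool([
  {"tx": 0,"ty": 0,"tz": -0.01,"yaw": 0,"hand": 5},
  {"tx": 0,"ty": 0,"tz": -0.02,"yaw": 0,"hand": 5},
  {"tx": 0,"ty": 0,"tz": -0.03,"yaw": 0,"hand": 5},
  {"tx": 0,"ty": 0,"tz": -0.03,"yaw": 0,"hand": 5},
  {"tx": 0,"ty": 0,"tz": -0.03,"yaw": 0,"hand": 5},
  {"tx": 0,"ty": 0,"tz": -0.03,"yaw": 0,"hand": 5},
  {"tx": 0,"ty": 0,"tz": -0.03,"yaw": 0,"hand": 5},
  {"tx": 0,"ty": 0,"tz": -0.03,"yaw": 0,"hand": 5},
  {"tx": 0,"ty": 0,"tz": -0.03,"yaw": 0,"hand": 5},
  {"tx": 0,"ty": 0,"tz": -0.03,"yaw": 0,"hand": 5},
])

```text
clock: 8.53
tcp_pos: [0.4335, -0.367, 0.3442]
eef_rot: [1.0, 0.019, 0.001, 0.0]
force: [-0.6, 2.4, 5.2]
grip_width: 0.015
grip_force: 35.0
```

Request:
drive_tool([
  {"tx": 0,"ty": 0,"tz": 0,"yaw": 0,"hand": 20},
  {"tx": 0,"ty": 0,"tz": 0,"yaw": 0,"hand": 30},
  {"tx": 0,"ty": 0,"tz": 0,"yaw": 0,"hand": 50},
  {"tx": 0,"ty": 0,"tz": 0,"yaw": 0,"hand": 70},
  {"tx": 0,"ty": 0,"tz": 0,"yaw": 0,"hand": 70},
  {"tx": 0,"ty": 0,"tz": 0,"yaw": 0,"hand": 70},
  {"tx": 0,"ty": 0,"tz": 0.1,"yaw": 0,"hand": 70},
  {"tx": 0,"ty": 0,"tz": 0.4,"yaw": 0,"hand": 70},
  {"tx": 0,"ty": 0,"tz": 0.8,"yaw": 0,"hand": 80},
  {"tx": 0,"ty": 0,"tz": 1.3,"yaw": 0,"hand": 87},
])

```text
clock: 9.37
tcp_pos: [0.433, -0.367, 0.396]
eef_rot: [1.0, 0.019, -0.0, -0.0]
force: [0.2, 0.5, 0.3]
grip_width: 0.0721
grip_force: 0.0
```

```bash
python3 - <<'E'
from h import *
for n in('top','scene'):
    im=camera(n);cv2.imwrite(f'pics/{n}1.png',im);h=cv2.cvtColor(im,cv2.COLOR_BGR2HSV)
    roi=np.zeros(im.shape[:2],'uint8')
    if n=='top': roi[150:265,225:350]=1
    else: roi[185:290,215:352]=1
    m=((h[...,0]<20)&(h[...,1]>90)&(h[...,2]>80)).astype('uint8')*roi
    m=cv2.morphologyEx(m,cv2.MORPH_OPEN,np.ones((5,5)))
    cs,_=cv2.findContours(m,0,1)
    for c in cs:
        if cv2.contourArea(c)>300:
            P=np.array([at(n,*p[0],.046)[:2] for p in cv2.convexHull(c)],np.float32);print(n,'mat',cv2.contourArea(c),cv2.minEnclosingCircle(P),cv2.fitEllipse(P))
    # coaster: dark slate, hull of dark+soap
    m=((h[...,2]<60)&(h[...,1]<90)).astype('uint8')*roi
    m=cv2.morphologyEx(m,cv2.MORPH_OPEN,np.ones((2,2)))
    cs,_=cv2.findContours(m,0,1)
    for c in cs:
        if cv2.contourArea(c)>60:
            H=cv2.convexHull(c);P=np.array([at(n,*p[0],.046)[:2] for p in H],np.float32);print(n,'dark',cv2.contourArea(c),cv2.boundingRect(c),cv2.minEnclosingCircle(P))
c=lambda im,x,y,w,h:cv2.convertScaleAbs(cv2.resize(im[y:y+h,x:x+w],None,fx=4,fy=4,interpolation=cv2.INTER_NEAREST),alpha=1.5,beta=20)
a=c(cv2.imread('pics/top1.png'),235,170,100,95);b=c(cv2.imread('pics/scene1.png'),225,175,100,95)
cv2.imwrite('pics/mc.png',np.hstack([a,b]))
E
```

```text
top mat 573.5 ((0.4581250846385956, -0.012668190523982048), 0.16373592615127563) ((0.45597562193870544, 0.019990988075733185), (0.01772351935505867, 0.4815720319747925), 177.67477416992188)
top mat 2014.0 ((0.554862916469574, -0.07430554926395416), 0.07119648158550262) ((0.5547731518745422, -0.07461846619844437), (0.14087636768817902, 0.14140936732292175), 78.92855834960938)
top dark 184.5 (246, 212, 35, 30) ((0.5575684905052185, 0.04877810552716255), 0.04764649644494057)
scene mat 319.5 ((0.7668416500091553, 0.07074294239282608), 0.07151971757411957) ((0.7763057947158813, 0.1454450488090515), (0.021225029602646828, 0.3351883888244629), 174.76409912109375)
scene mat 1851.5 ((0.5564855337142944, -0.07267861068248749), 0.07183866202831268) ((0.5563170313835144, -0.07300723344087601), (0.1413804143667221, 0.1430628001689911), 83.40095520019531)
scene mat 481.0 ((0.5766053199768066, 0.16629841923713684), 0.09198145568370819) ((0.4377750754356384, 0.18380269408226013), (0.03426026552915573, 0.48295748233795166), 83.17681121826172)
scene dark 274.0 (222, 278, 131, 13) ((0.75285804271698, -0.015280775725841522), 0.16156333684921265)
scene dark 125.0 (309, 251, 15, 17) ((0.6954257488250732, 0.06680776178836823), 0.02656269259750843)
scene dark 109.0 (260, 248, 17, 13) ((0.6674940586090088, -0.05181365832686424), 0.02403738722205162)
scene dark 318.0 (284, 205, 40, 27) ((0.5752178430557251, 0.049816809594631195), 0.05537646263837814)
```

View pics/mc.png

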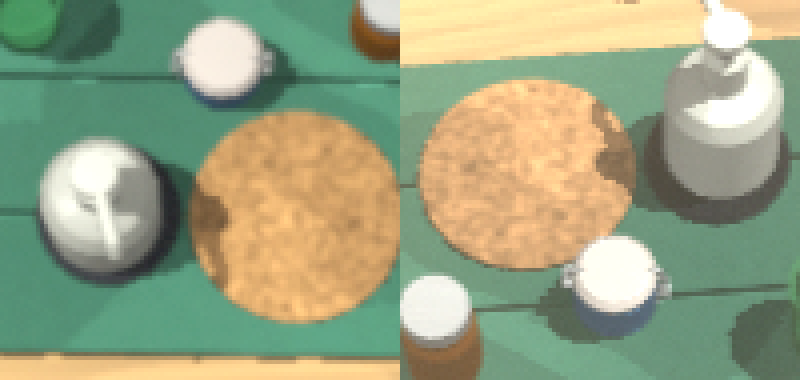

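The mat is clear, centred near (0.5555,-0.0737) in both views. The kettle had stood about 6 mm off its middle. The coaster pokes out below and to the right of the soap.

Request:
drive_tool([
  {"tx": 0,"ty": 0.4,"tz": 0.4,"yaw": 0.2,"hand": 87},
  {"tx": 0.2,"ty": 1.1,"tz": 0.8,"yaw": 0.4,"hand": 87},
  {"tx": 0.5,"ty": 1.8,"tz": 1.1,"yaw": 0.6,"hand": 87},
  {"tx": 0.8,"ty": 2.5,"tz": 1.1,"yaw": 0.8,"hand": 87},
  {"tx": 1.1,"ty": 3.2,"tz": 1.1,"yaw": 1.0,"hand": 87},
  {"tx": 1.4,"ty": 3.9,"tz": 1.1,"yaw": 1.2,"hand": 87},
  {"tx": 1.7,"ty": 4.6,"tz": 1.1,"yaw": 1.4,"hand": 87},
  {"tx": 2.0,"ty": 5.3,"tz": 1.1,"yaw": 1.6,"hand": 87},
  {"tx": 2.3,"ty": 6.0,"tz": 1.1,"yaw": 1.8,"hand": 87},
  {"tx": 2.6,"ty": 6.7,"tz": 1.1,"yaw": 2.0,"hand": 87},
])

```text
clock: 10.3
tcp_pos: [0.5374, -0.0977, 0.4398]
eef_rot: [0.994, 0.106, 0.0, 0.0]
force: [0.4, -0.3, -0.5]
grip_width: 0.087
grip_force: 0.0
```

Request:
drive_tool([
  {"tx": 0.2,"ty": 0.7,"tz": 0,"yaw": 0,"hand": 87},
  {"tx": 0.4,"ty": 1.4,"tz": 0,"yaw": 0,"hand": 87},
  {"tx": 0.52,"ty": 2.1,"tz": 0,"yaw": 0,"hand": 87},
  {"tx": 0.52,"ty": 2.7,"tz": 0,"yaw": 0,"hand": 87},
  {"tx": 0.52,"ty": 3.2,"tz": 0,"yaw": 0,"hand": 87},
  {"tx": 0.52,"ty": 3.5,"tz": 0,"yaw": 0,"hand": 87},
  {"tx": 0.52,"ty": 3.7,"tz": 0,"yaw": 0,"hand": 87},
  {"tx": 0.52,"ty": 3.8,"tz": 0,"yaw": 0,"hand": 87},
  {"tx": 0.52,"ty": 3.8,"tz": 0,"yaw": 0,"hand": 87},
  {"tx": 0.52,"ty": 3.8,"tz": 0,"yaw": 0,"hand": 87},
])

```text
clock: 11.13
tcp_pos: [0.5581, 0.0517, 0.4392]
eef_rot: [0.994, 0.105, -0.0, 0.0]
force: [-0.0, 0.8, 0.0]
grip_width: 0.087
grip_force: 0.0
```

```bash
python3 - <<'E'
from h import *
s=state();print(s['tcp_pos'],s['eef_rot'],s['joints']);cv2.imwrite('pics/w2.png',camera('wrist'))
E
```

```text
[0.5581 0.0517 0.4392] [ 0.9945  0.1051 -0.0001  0.0003] [ 0.2795  0.2142 -0.5263  1.5606  0.1093  1.3962 -1.6161]
```

View pics/w2.png

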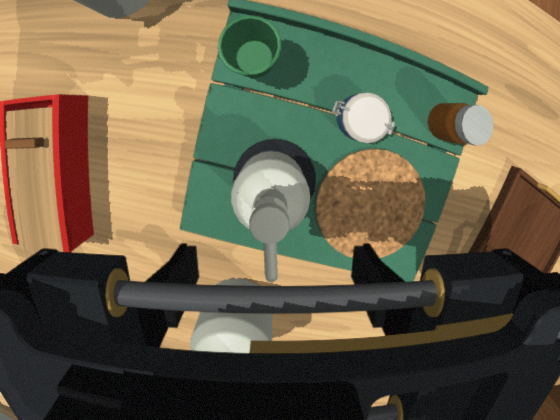

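The wrist view shows the soap head at (269,220), its nozzle tip at (271,276), the pot lid at (367,117), and the mat at (371,203).

```bash
python3 - <<'E'
from h import *
p=[.5581,.0517,.4392];q=[.9945,.1051,-.0001,.0003]
for n,u,v,z in(('head',269,220,.198),('noz',271,276,.19),('body',270.5,193,.12),('lid',367,117,.09),('mat',371,203,.046),('clipL',340,108,.078),('clipR',391,125,.078)): print(n,wat(p,q,u,v,z))
E
```

```text
head [0.5624 0.0555 0.198 ]
noz [0.514 0.044 0.19 ]
body [0.5631 0.0555 0.12  ]
lid [ 0.6558 -0.0254  0.09  ]
mat [ 0.5591 -0.0702  0.046 ]
clipL [0.6583 0.002  0.078 ]
clipR [ 0.6554 -0.0575  0.078 ]
```

Request:
drive_tool([
  {"tx": 0.04,"ty": 0.08,"tz": 0,"yaw": 0,"hand": 87},
  {"tx": 0.04,"ty": 0.08,"tz": -0.4,"yaw": 0,"hand": 87},
  {"tx": 0.04,"ty": 0.08,"tz": -0.9,"yaw": 0,"hand": 87},
  {"tx": 0.04,"ty": 0.08,"tz": -1.4,"yaw": 0,"hand": 87},
  {"tx": 0.04,"ty": 0.08,"tz": -1.9,"yaw": 0,"hand": 87},
  {"tx": 0.04,"ty": 0.08,"tz": -2.3,"yaw": 0,"hand": 87},
  {"tx": 0.04,"ty": 0.08,"tz": -2.6,"yaw": 0,"hand": 87},
  {"tx": 0.04,"ty": 0.08,"tz": -2.8,"yaw": 0,"hand": 80},
  {"tx": 0.04,"ty": 0.08,"tz": -2.9,"yaw": 0,"hand": 60},
  {"tx": 0.04,"ty": 0.08,"tz": -2.9,"yaw": 0,"hand": 45},
])

```text
clock: 12.02
tcp_pos: [0.5596, 0.0559, 0.3228]
eef_rot: [0.994, 0.106, -0.0, -0.0]
force: [0.1, -0.0, -0.0]
grip_width: 0.0743
grip_force: 0.0
```

Request:
drive_tool([
  {"tx": 0,"ty": 0,"tz": 0,"yaw": 0,"hand": 35},
  {"tx": 0,"ty": 0,"tz": 0,"yaw": 0,"hand": 30},
  {"tx": 0,"ty": 0,"tz": 0,"yaw": 0,"hand": 25},
  {"tx": 0,"ty": 0,"tz": 0,"yaw": 0,"hand": 20},
  {"tx": 0,"ty": 0,"tz": 0,"yaw": 0,"hand": 20},
  {"tx": 0,"ty": 0,"tz": 0,"yaw": 0,"hand": 20},
  {"tx": 0,"ty": 0,"tz": 0,"yaw": 0,"hand": 20},
  {"tx": 0,"ty": 0,"tz": 0,"yaw": 0,"hand": 20},
  {"tx": 0,"ty": 0,"tz": 0,"yaw": 0,"hand": 20},
  {"tx": 0,"ty": 0,"tz": 0,"yaw": 0,"hand": 20},
], newtons=25)

```text
clock: 12.85
tcp_pos: [0.5596, 0.056, 0.3233]
eef_rot: [0.994, 0.106, 0.0, 0.0]
force: [-0.5, 0.2, 1.5]
grip_width: 0.0294
grip_force: 25.0
```

Request:
drive_tool([
  {"tx": 0,"ty": 0,"tz": 0.1,"yaw": 0,"hand": 20},
  {"tx": 0,"ty": 0,"tz": 0.4,"yaw": 0,"hand": 20},
  {"tx": 0,"ty": 0,"tz": 0.8,"yaw": 0,"hand": 20},
  {"tx": 0,"ty": -0.1,"tz": 1.3,"yaw": 0,"hand": 20},
  {"tx": 0,"ty": -0.4,"tz": 1.7,"yaw": 0,"hand": 20},
  {"tx": 0.1,"ty": -0.9,"tz": 2.0,"yaw": 0,"hand": 20},
  {"tx": 0.1,"ty": -1.5,"tz": 2.2,"yaw": 0,"hand": 20},
  {"tx": 0.2,"ty": -2.1,"tz": 2.2,"yaw": 0,"hand": 20},
  {"tx": 0.2,"ty": -2.7,"tz": 2.2,"yaw": 0,"hand": 20},
  {"tx": 0.2,"ty": -3.3,"tz": 2.2,"yaw": 0,"hand": 20},
])

```text
clock: 13.68
tcp_pos: [0.5674, -0.0771, 0.4123]
eef_rot: [0.994, 0.106, 0.0, 0.0]
force: [0.1, -0.9, -2.0]
grip_width: 0.0292
grip_force: 25.0
```

Request:
drive_tool([
  {"tx": 0,"ty": -0.7,"tz": 0,"yaw": 0,"hand": 20},
  {"tx": 0,"ty": -1.4,"tz": 0,"yaw": 0,"hand": 20},
  {"tx": 0,"ty": -2.1,"tz": 0,"yaw": 0,"hand": 20},
  {"tx": 0.1,"ty": -2.8,"tz": 0,"yaw": 0,"hand": 20},
  {"tx": 0.1,"ty": -3.5,"tz": 0,"yaw": 0,"hand": 20},
  {"tx": 0.1,"ty": -4.2,"tz": 0,"yaw": 0,"hand": 20},
  {"tx": 0.15,"ty": -4.9,"tz": 0,"yaw": 0,"hand": 20},
  {"tx": 0.2,"ty": -5.6,"tz": 0,"yaw": 0,"hand": 20},
  {"tx": 0.2,"ty": -6.2,"tz": 0,"yaw": 0,"hand": 20},
  {"tx": 0.2,"ty": -6.8,"tz": 0,"yaw": 0,"hand": 20},
])

```text
clock: 14.52
tcp_pos: [0.5753, -0.3494, 0.4119]
eef_rot: [0.994, 0.106, 0.0, 0.0]
force: [1.5, 0.1, -2.3]
grip_width: 0.0294
grip_force: 25.0
```

Request:
drive_tool([
  {"tx": 0,"ty": -0.5,"tz": 0,"yaw": 0,"hand": 20},
  {"tx": 0,"ty": -0.85,"tz": 0,"yaw": 0,"hand": 20},
  {"tx": 0,"ty": -1.05,"tz": 0,"yaw": 0,"hand": 20},
  {"tx": 0,"ty": -1.15,"tz": 0,"yaw": 0,"hand": 20},
  {"tx": 0,"ty": -1.2,"tz": 0,"yaw": 0,"hand": 20},
  {"tx": 0,"ty": -1.2,"tz": 0,"yaw": 0,"hand": 20},
  {"tx": 0,"ty": -1.2,"tz": 0,"yaw": 0,"hand": 20},
  {"tx": 0,"ty": -1.2,"tz": 0,"yaw": 0,"hand": 20},
  {"tx": 0,"ty": -1.2,"tz": 0,"yaw": 0,"hand": 20},
  {"tx": 0,"ty": -1.2,"tz": 0,"yaw": 0,"hand": 20},
])

```text
clock: 15.35
tcp_pos: [0.5757, -0.3954, 0.4113]
eef_rot: [0.994, 0.106, 0.0, 0.0]
force: [-0.2, -0.0, -2.0]
grip_width: 0.0291
grip_force: 25.0
```

Request:
drive_tool([
  {"tx": 0,"ty": 0,"tz": -0.3,"yaw": 0,"hand": 20},
  {"tx": 0,"ty": 0,"tz": -0.8,"yaw": 0,"hand": 20},
  {"tx": 0,"ty": 0,"tz": -1.3,"yaw": 0,"hand": 20},
  {"tx": 0,"ty": 0,"tz": -1.8,"yaw": 0,"hand": 20},
  {"tx": 0,"ty": 0,"tz": -2.3,"yaw": 0,"hand": 20},
  {"tx": 0,"ty": 0,"tz": -2.65,"yaw": 0,"hand": 20},
  {"tx": 0,"ty": 0,"tz": -2.9,"yaw": 0,"hand": 20},
  {"tx": 0,"ty": 0,"tz": -3.0,"yaw": 0,"hand": 20},
  {"tx": 0,"ty": 0,"tz": -3.06,"yaw": 0,"hand": 20},
  {"tx": 0,"ty": 0,"tz": -3.08,"yaw": 0,"hand": 20},
])

```text
clock: 16.18
tcp_pos: [0.5757, -0.3961, 0.2884]
eef_rot: [0.994, 0.106, 0.0, 0.0]
force: [0.8, 0.4, -1.9]
grip_width: 0.0294
grip_force: 25.0
```

Request:
drive_tool([
  {"tx": 0,"ty": 0,"tz": -0.01,"yaw": 0,"hand": 20},
  {"tx": 0,"ty": 0,"tz": -0.02,"yaw": 0,"hand": 20},
  {"tx": 0,"ty": 0,"tz": -0.03,"yaw": 0,"hand": 20},
  {"tx": 0,"ty": 0,"tz": -0.04,"yaw": 0,"hand": 20},
  {"tx": 0,"ty": 0,"tz": -0.05,"yaw": 0,"hand": 20},
  {"tx": 0,"ty": 0,"tz": -0.06,"yaw": 0,"hand": 20},
  {"tx": 0,"ty": 0,"tz": -0.07,"yaw": 0,"hand": 20},
  {"tx": 0,"ty": 0,"tz": -0.08,"yaw": 0,"hand": 20},
  {"tx": 0,"ty": 0,"tz": -0.08,"yaw": 0,"hand": 20},
  {"tx": 0,"ty": 0,"tz": -0.08,"yaw": 0,"hand": 20},
])

```text
clock: 17.02
tcp_pos: [0.5756, -0.3959, 0.2854]
eef_rot: [0.994, 0.106, 0.0, 0.0]
force: [-0.9, 0.5, 3.7]
grip_width: 0.0295
grip_force: 25.0
```

Request:
drive_tool([
  {"tx": 0,"ty": 0,"tz": 0,"yaw": 0,"hand": 35},
  {"tx": 0,"ty": 0,"tz": 0,"yaw": 0,"hand": 50},
  {"tx": 0,"ty": 0,"tz": 0,"yaw": 0,"hand": 80},
  {"tx": 0,"ty": 0,"tz": 0,"yaw": 0,"hand": 80},
  {"tx": 0,"ty": 0,"tz": 0,"yaw": 0,"hand": 80},
  {"tx": 0,"ty": 0,"tz": 0.2,"yaw": 0,"hand": 80},
  {"tx": 0,"ty": 0,"tz": 0.8,"yaw": 0,"hand": 80},
  {"tx": 0,"ty": 0,"tz": 1.6,"yaw": 0,"hand": 80},
  {"tx": 0,"ty": 0,"tz": 2.4,"yaw": 0,"hand": 80},
  {"tx": 0,"ty": 0,"tz": 3.1,"yaw": 0,"hand": 80},
])

```text
clock: 17.85
tcp_pos: [0.5754, -0.3959, 0.4117]
eef_rot: [0.994, 0.106, 0.001, 0.0]
force: [0.6, -0.0, 0.0]
grip_width: 0.079
grip_force: 0.0
```

```bash
python3 - <<'E'
from h import *
s=state();print(s['tcp_pos'],s['force'])
for n in('top','scene'):
    im=camera(n);cv2.imwrite(f'pics/{n}2.png',im);h=cv2.cvtColor(im,cv2.COLOR_BGR2HSV)
    x,y,w,hh=(240,200,45,45) if n=='top' else (275,185,60,60)
    m=np.zeros(im.shape[:2],'uint8');sub=h[y:y+hh,x:x+w]
    m[y:y+hh,x:x+w]=(sub[...,1]<90)
    m=cv2.morphologyEx(m,cv2.MORPH_OPEN,np.ones((3,3)))
    cs,_=cv2.findContours(m,0,1);c=max(cs,key=cv2.contourArea)
    P=np.array([at(n,*p[0],.046)[:2] for p in cv2.convexHull(c)],np.float32);print(n,'coaster',cv2.contourArea(c),cv2.minEnclosingCircle(P),cv2.fitEllipse(P))
c=lambda im,x,y,w,h:cv2.convertScaleAbs(cv2.resize(im[y:y+h,x:x+w],None,fx=2,fy=2,interpolation=cv2.INTER_CUBIC),alpha=1.4,beta=15)
a=c(cv2.imread('pics/top2.png'),235,140,180,200);b=c(cv2.imread('pics/scene2.png'),140,120,200,200)
cv2.imwrite('pics/mc2.png',np.hstack([a,b]))
E
```

```text
[ 0.5754 -0.3959  0.4117] [ 0.6021 -0.0436  0.0196]
top coaster 943.0 ((0.5607112646102905, 0.05109464377164841), 0.048250406980514526) ((0.5608165860176086, 0.051266152411699295), (0.09507857263088226, 0.09561362862586975), 133.21713256835938)
scene coaster 3104.0 ((0.5614768266677856, 0.05786306783556938), 0.1199076771736145) ((0.5594390034675598, 0.044871509075164795), (0.18830865621566772, 0.306270033121109), 2.016368865966797)
```

View pics/mc2.png

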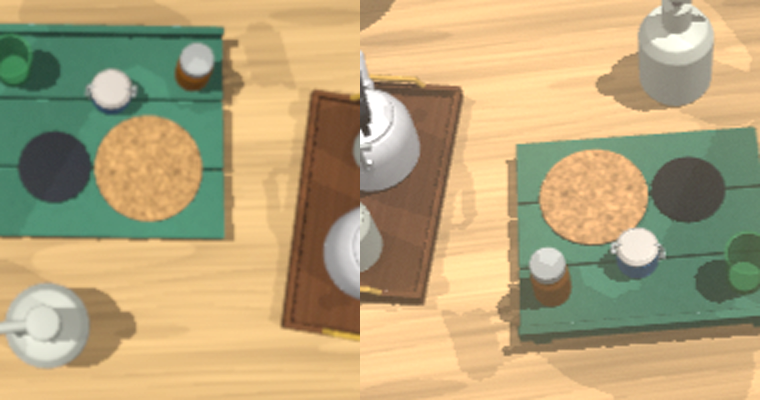

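The tray holds both items upright. The coaster is centred at (0.561,0.052), 126 mm from the mat, as it should be. Next is opening the cover.

Request:
drive_tool([
  {"tx": 0,"ty": 0.4,"tz": 0,"yaw": 0.4,"hand": 70},
  {"tx": 0,"ty": 1.0,"tz": 0,"yaw": 1.0,"hand": 60},
  {"tx": 0,"ty": 1.7,"tz": 0,"yaw": 1.6,"hand": 60},
  {"tx": 0,"ty": 2.4,"tz": 0,"yaw": 2.2,"hand": 60},
  {"tx": 0,"ty": 3.2,"tz": 0,"yaw": 2.8,"hand": 60},
  {"tx": 0,"ty": 4.0,"tz": 0,"yaw": 3.4,"hand": 60},
  {"tx": -0.1,"ty": 4.8,"tz": 0,"yaw": 4.0,"hand": 60},
  {"tx": -0.2,"ty": 5.6,"tz": 0,"yaw": 4.7,"hand": 60},
  {"tx": -0.3,"ty": 6.4,"tz": 0,"yaw": 5.4,"hand": 60},
  {"tx": -0.43,"ty": 7.2,"tz": 0,"yaw": 6.1,"hand": 60},
])

```text
clock: 18.78
tcp_pos: [0.5579, -0.1063, 0.4088]
eef_rot: [0.931, 0.365, 0.0, 0.0]
force: [-0.0, -0.8, -0.2]
grip_width: 0.0601
grip_force: 0.0
```

Request:
drive_tool([
  {"tx": 0,"ty": 0.8,"tz": 0,"yaw": 0.8,"hand": 60},
  {"tx": 0,"ty": 1.6,"tz": 0,"yaw": 1.6,"hand": 60},
  {"tx": 0,"ty": 2.4,"tz": 0,"yaw": 2.4,"hand": 60},
  {"tx": 0,"ty": 3.2,"tz": 0,"yaw": 3.2,"hand": 60},
  {"tx": 0,"ty": 4.0,"tz": 0,"yaw": 4.0,"hand": 60},
  {"tx": 0,"ty": 4.8,"tz": 0,"yaw": 4.8,"hand": 60},
  {"tx": 0,"ty": 5.6,"tz": 0,"yaw": 5.6,"hand": 60},
  {"tx": 0,"ty": 6.4,"tz": 0,"yaw": 6.4,"hand": 60},
  {"tx": 0,"ty": 7.2,"tz": 0,"yaw": 7.2,"hand": 60},
  {"tx": 0,"ty": 8.0,"tz": 0,"yaw": 8.0,"hand": 60},
])

```text
clock: 19.62
tcp_pos: [0.558, 0.2134, 0.4089]
eef_rot: [0.75, 0.661, 0.0, 0.0]
force: [0.7, 0.3, 0.3]
grip_width: 0.06
grip_force: 0.0
```

Request:
drive_tool([
  {"tx": 0,"ty": 0.8,"tz": 0,"yaw": 0.6,"hand": 60},
  {"tx": 0,"ty": 1.6,"tz": 0,"yaw": 1.2,"hand": 60},
  {"tx": 0,"ty": 2.4,"tz": 0,"yaw": 1.8,"hand": 60},
  {"tx": 0,"ty": 3.1,"tz": -0.2,"yaw": 2.4,"hand": 60},
  {"tx": 0,"ty": 3.7,"tz": -0.5,"yaw": 2.8,"hand": 60},
  {"tx": 0,"ty": 4.1,"tz": -0.8,"yaw": 2.96,"hand": 60},
  {"tx": 0,"ty": 4.27,"tz": -1.2,"yaw": 2.96,"hand": 60},
  {"tx": 0,"ty": 4.27,"tz": -1.5,"yaw": 2.96,"hand": 60},
  {"tx": 0,"ty": 4.27,"tz": -1.5,"yaw": 2.96,"hand": 60},
  {"tx": 0,"ty": 4.27,"tz": -1.5,"yaw": 2.96,"hand": 60},
])

```text
clock: 20.45
tcp_pos: [0.559, 0.3811, 0.3481]
eef_rot: [0.661, 0.751, -0.001, 0.0]
force: [0.7, -0.6, 0.5]
grip_width: 0.0603
grip_force: 0.0
```

```bash
python3 - <<'E'
from h import *
s=state();print(s['tcp_pos'],s['eef_rot'],np.degrees(2*np.arctan2(s['eef_rot'][1],s['eef_rot'][0])),s['joints']);cv2.imwrite('pics/w3.png',camera('wrist'))
E
```

```text
[0.559  0.3811 0.3481] [ 0.6605  0.7508 -0.0009  0.0003] 97.31873886472863 [-0.1468  0.596  -0.7747  1.3489  0.4138  1.3619 -0.7915]
```

View pics/w3.png

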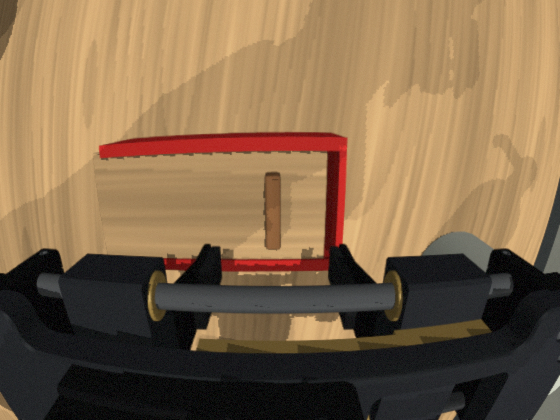

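The batten runs vertically, centred at (272.5,211), lying between the fingers and parallel to the pads.

```bash
python3 - <<'E'
from h import *
p=[.559,.3811,.3481];q=[.6605,.7508,-.0009,.0003]
for u,v in((272.5,174),(272.5,248),(272.5,211)): print(wat(p,q,u,v,.09))
for u,v in((347,138),(343,260),(100,147)): print('corner',wat(p,q,u,v,.073))
print(state()['tcp_pos'])
E
```

```text
[0.5531 0.4145 0.09  ]
[0.5606 0.3554 0.09  ]
[0.5567 0.386  0.09  ]
corner [0.608  0.4483 0.073 ]
corner [0.6243 0.3441 0.073 ]
corner [0.4017 0.4189 0.073 ]
[0.5591 0.3813 0.3492]
```

Request:
drive_tool([
  {"tx": -0.04,"ty": 0.06,"tz": -0.3,"yaw": 0,"hand": 60},
  {"tx": -0.04,"ty": 0.06,"tz": -0.7,"yaw": 0,"hand": 60},
  {"tx": -0.04,"ty": 0.06,"tz": -1.1,"yaw": 0,"hand": 60},
  {"tx": -0.04,"ty": 0.06,"tz": -1.5,"yaw": 0,"hand": 60},
  {"tx": -0.04,"ty": 0.06,"tz": -1.9,"yaw": 0,"hand": 60},
  {"tx": -0.04,"ty": 0.06,"tz": -2.15,"yaw": 0,"hand": 50},
  {"tx": -0.04,"ty": 0.06,"tz": -2.25,"yaw": 0,"hand": 40},
  {"tx": -0.04,"ty": 0.06,"tz": -2.28,"yaw": 0,"hand": 25},
  {"tx": -0.04,"ty": 0.06,"tz": -2.28,"yaw": 0,"hand": 10},
  {"tx": -0.04,"ty": 0.06,"tz": -2.28,"yaw": 0,"hand": 5},
], newtons=15)

```text
clock: 21.33
tcp_pos: [0.557, 0.3854, 0.2586]
eef_rot: [0.66, 0.751, 0.001, 0.0]
force: [0.2, 0.4, -0.2]
grip_width: 0.0343
grip_force: 0.0
```

Request:
drive_tool([
  {"tx": 0,"ty": 0,"tz": 0,"yaw": 0,"hand": 5},
  {"tx": 0,"ty": 0,"tz": 0,"yaw": 0,"hand": 5},
  {"tx": 0,"ty": 0,"tz": 0,"yaw": 0,"hand": 5},
  {"tx": 0,"ty": 0,"tz": 0,"yaw": 0,"hand": 5},
  {"tx": 0,"ty": 0,"tz": 0,"yaw": 0,"hand": 5},
  {"tx": 0,"ty": 0,"tz": 0,"yaw": 0,"hand": 5},
  {"tx": 0,"ty": 0,"tz": 0,"yaw": 0,"hand": 5},
  {"tx": 0,"ty": 0,"tz": 0,"yaw": 0,"hand": 5},
  {"tx": 0,"ty": 0,"tz": 0,"yaw": 0,"hand": 5},
  {"tx": 0,"ty": 0,"tz": 0,"yaw": 0,"hand": 5},
])

```text
clock: 22.17
tcp_pos: [0.5568, 0.3853, 0.2579]
eef_rot: [0.66, 0.752, 0.0, 0.0]
force: [-0.9, -1.3, 5.3]
grip_width: 0.0118
grip_force: 15.0
```

Request:
drive_tool([
  {"tx": -0.1,"ty": -0.01,"tz": 0,"yaw": 0,"hand": 5},
  {"tx": -0.3,"ty": -0.04,"tz": 0,"yaw": 0,"hand": 5},
  {"tx": -0.6,"ty": -0.08,"tz": 0,"yaw": 0,"hand": 5},
  {"tx": -0.9,"ty": -0.12,"tz": 0,"yaw": 0,"hand": 5},
  {"tx": -1.2,"ty": -0.16,"tz": 0,"yaw": 0,"hand": 5},
  {"tx": -1.5,"ty": -0.2,"tz": 0,"yaw": 0,"hand": 5},
  {"tx": -1.8,"ty": -0.24,"tz": 0,"yaw": 0,"hand": 5},
  {"tx": -2.1,"ty": -0.28,"tz": 0,"yaw": 0,"hand": 5},
  {"tx": -2.4,"ty": -0.32,"tz": 0,"yaw": 0,"hand": 5},
  {"tx": -2.7,"ty": -0.36,"tz": 0,"yaw": 0,"hand": 5},
])

```text
clock: 23.0
tcp_pos: [0.4482, 0.3705, 0.2579]
eef_rot: [0.66, 0.751, 0.0, 0.0]
force: [2.1, -1.1, 6.1]
grip_width: 0.0114
grip_force: 15.0
```

Request:
drive_tool([
  {"tx": -0.2,"ty": -0.03,"tz": 0,"yaw": 0,"hand": 5},
  {"tx": -0.4,"ty": -0.05,"tz": 0,"yaw": 0,"hand": 5},
  {"tx": -0.55,"ty": -0.07,"tz": 0,"yaw": 0,"hand": 5},
  {"tx": -0.63,"ty": -0.08,"tz": 0,"yaw": 0,"hand": 5},
  {"tx": -0.67,"ty": -0.09,"tz": 0,"yaw": 0,"hand": 5},
  {"tx": -0.7,"ty": -0.09,"tz": 0,"yaw": 0,"hand": 5},
  {"tx": -0.72,"ty": -0.09,"tz": 0,"yaw": 0,"hand": 5},
  {"tx": -0.72,"ty": -0.09,"tz": 0,"yaw": 0,"hand": 5},
  {"tx": -0.72,"ty": -0.09,"tz": 0,"yaw": 0,"hand": 5},
  {"tx": -0.72,"ty": -0.09,"tz": 0,"yaw": 0,"hand": 5},
])

```text
clock: 23.83
tcp_pos: [0.4214, 0.3667, 0.258]
eef_rot: [0.66, 0.751, 0.002, 0.001]
force: [10.0, 0.4, 0.2]
grip_width: 0.0118
grip_force: 15.0
```

Request:
drive_tool([
  {"tx": 0.03,"ty": 0,"tz": 0,"yaw": 0,"hand": 20},
  {"tx": 0.03,"ty": 0,"tz": 0,"yaw": 0,"hand": 30},
  {"tx": 0.03,"ty": 0,"tz": 0,"yaw": 0,"hand": 40},
  {"tx": 0.03,"ty": 0,"tz": 0,"yaw": 0,"hand": 60},
  {"tx": 0.03,"ty": 0,"tz": 0.2,"yaw": 0,"hand": 80},
  {"tx": 0.03,"ty": 0,"tz": 0.8,"yaw": 0,"hand": 87},
  {"tx": 0.03,"ty": 0,"tz": 1.6,"yaw": 0,"hand": 87},
  {"tx": 0.03,"ty": 0,"tz": 2.5,"yaw": 0,"hand": 87},
  {"tx": 0.03,"ty": 0,"tz": 3.4,"yaw": 0,"hand": 87},
  {"tx": 0.03,"ty": 0,"tz": 4.2,"yaw": 0,"hand": 87},
])

```text
clock: 24.67
tcp_pos: [0.4204, 0.3674, 0.4284]
eef_rot: [0.659, 0.752, 0.001, 0.0]
force: [0.4, 0.6, 0.0]
grip_width: 0.0707
grip_force: 0.0
```

Request:
drive_tool([
  {"tx": 0.2,"ty": -0.5,"tz": 0.2,"yaw": 0,"hand": 87},
  {"tx": 0.6,"ty": -1.2,"tz": 0.2,"yaw": -0.2,"hand": 87},
  {"tx": 1.0,"ty": -2.0,"tz": 0.2,"yaw": -0.4,"hand": 87},
  {"tx": 1.5,"ty": -2.8,"tz": 0.2,"yaw": -0.6,"hand": 87},
  {"tx": 2.0,"ty": -3.6,"tz": 0.2,"yaw": -0.8,"hand": 87},
  {"tx": 2.5,"ty": -4.4,"tz": 0.2,"yaw": -1.0,"hand": 87},
  {"tx": 3.0,"ty": -5.2,"tz": 0.2,"yaw": -1.2,"hand": 87},
  {"tx": 3.5,"ty": -6.0,"tz": 0.2,"yaw": -1.4,"hand": 87},
  {"tx": 4.0,"ty": -6.8,"tz": 0.2,"yaw": -1.6,"hand": 87},
  {"tx": 4.5,"ty": -7.6,"tz": 0.2,"yaw": -1.8,"hand": 87},
])

```text
clock: 25.5
tcp_pos: [0.6015, 0.0617, 0.4342]
eef_rot: [0.717, 0.697, 0.0, 0.0]
force: [0.7, 0.4, 1.4]
grip_width: 0.0867
grip_force: 0.0
```

Request:
drive_tool([
  {"tx": 0.3,"ty": -0.6,"tz": 0,"yaw": -0.1,"hand": 87},
  {"tx": 0.6,"ty": -1.1,"tz": 0,"yaw": -0.2,"hand": 87},
  {"tx": 0.9,"ty": -1.6,"tz": -0.2,"yaw": -0.2,"hand": 87},
  {"tx": 1.1,"ty": -1.9,"tz": -0.5,"yaw": -0.2,"hand": 87},
  {"tx": 1.3,"ty": -2.15,"tz": -0.8,"yaw": -0.2,"hand": 87},
  {"tx": 1.35,"ty": -2.25,"tz": -1.1,"yaw": -0.2,"hand": 87},
  {"tx": 1.35,"ty": -2.25,"tz": -1.4,"yaw": -0.2,"hand": 87},
  {"tx": 1.35,"ty": -2.25,"tz": -1.7,"yaw": -0.2,"hand": 87},
  {"tx": 1.35,"ty": -2.25,"tz": -1.7,"yaw": -0.2,"hand": 87},
  {"tx": 1.35,"ty": -2.25,"tz": -1.7,"yaw": -0.2,"hand": 87},
])

```text
clock: 26.33
tcp_pos: [0.6546, -0.0255, 0.365]
eef_rot: [0.722, 0.692, -0.0, -0.001]
force: [1.1, 0.8, 1.3]
grip_width: 0.087
grip_force: 0.0
```

```bash
python3 - <<'E'
from h import *
s=state();print(s['tcp_pos'],s['eef_rot'],np.degrees(2*np.arctan2(s['eef_rot'][1],s['eef_rot'][0])),s['joints']);cv2.imwrite('pics/w4.png',camera('wrist'))
E
```

```text
[ 0.6546 -0.0255  0.365 ] [ 0.7221  0.6918 -0.0003 -0.0006] 87.54724982615723 [ 0.4216  0.4957 -0.633   1.3992  0.2924  1.3423 -0.2628]
```

View pics/w4.png

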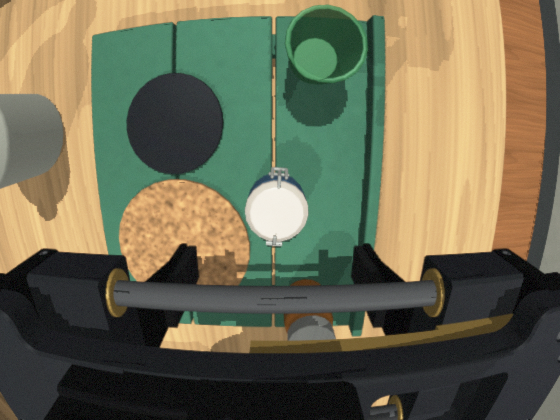

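The wrist view has the lid at (277,211), the clip at (280,173), the hinge at (275,241), and the rail's inner edge at column 368. The jar is at about (310,325).

```bash
python3 - <<'E'
from h import *
p=[.6546,-.0255,.365];q=[.7221,.6918,-.0003,-.0006]
for n,u,v,z in(('lid',277,211,.09),('clip',280,173,.078),('hinge',275,241,.078),('rail',368,211,.062)): print(n,wat(p,q,u,v,z))
print('jar',at('top',333,170,.122),at('scene',210+118/5,155+483/5,.122))
print(state()['tcp_pos'])
E
```

```text
lid [ 0.6566 -0.025   0.09  ]
clip [0.6603 0.0043 0.078 ]
hinge [ 0.6536 -0.0563  0.078 ]
rail [ 0.7414 -0.0371  0.062 ]
jar [ 0.6795 -0.1382  0.122 ] [ 0.684  -0.1359  0.122 ]
[ 0.6549 -0.0257  0.3659]
```

Request:
drive_tool([
  {"tx": 0.03,"ty": 0,"tz": -0.3,"yaw": 0,"hand": 87},
  {"tx": 0.03,"ty": 0,"tz": -0.8,"yaw": 0,"hand": 87},
  {"tx": 0.03,"ty": 0,"tz": -1.4,"yaw": 0,"hand": 87},
  {"tx": 0.03,"ty": 0,"tz": -2.0,"yaw": 0,"hand": 87},
  {"tx": 0.03,"ty": 0,"tz": -2.6,"yaw": 0,"hand": 87},
  {"tx": 0.03,"ty": 0,"tz": -3.0,"yaw": 0,"hand": 87},
  {"tx": 0.03,"ty": 0,"tz": -3.25,"yaw": 0,"hand": 87},
  {"tx": 0.03,"ty": 0,"tz": -3.37,"yaw": 0,"hand": 80},
  {"tx": 0.03,"ty": 0,"tz": -3.37,"yaw": 0,"hand": 70},
  {"tx": 0.03,"ty": 0,"tz": -3.37,"yaw": 0,"hand": 60},
], newtons=20)

```text
clock: 27.22
tcp_pos: [0.6567, -0.0266, 0.2317]
eef_rot: [0.723, 0.691, 0.001, 0.0]
force: [-0.4, -0.8, 1.0]
grip_width: 0.0743
grip_force: 0.0
```

Request:
drive_tool([
  {"tx": 0,"ty": 0,"tz": 0,"yaw": 0,"hand": 55},
  {"tx": 0,"ty": 0,"tz": 0,"yaw": 0,"hand": 50},
  {"tx": 0,"ty": 0,"tz": 0,"yaw": 0,"hand": 45},
  {"tx": 0,"ty": 0,"tz": 0,"yaw": 0,"hand": 45},
  {"tx": 0,"ty": 0,"tz": 0,"yaw": 0,"hand": 45},
  {"tx": 0,"ty": 0,"tz": 0,"yaw": 0,"hand": 45},
  {"tx": 0,"ty": 0,"tz": 0,"yaw": 0,"hand": 45},
  {"tx": 0,"ty": 0,"tz": 0,"yaw": 0,"hand": 45},
  {"tx": 0,"ty": 0,"tz": 0,"yaw": 0,"hand": 45},
  {"tx": 0,"ty": 0,"tz": 0,"yaw": 0,"hand": 45},
])

```text
clock: 28.05
tcp_pos: [0.6565, -0.0268, 0.2316]
eef_rot: [0.723, 0.691, 0.0, 0.0]
force: [-1.8, 0.2, 5.9]
grip_width: 0.0536
grip_force: 20.0
```

Request:
drive_tool([
  {"tx": 0,"ty": 0,"tz": 0.1,"yaw": 0,"hand": 45},
  {"tx": 0,"ty": 0,"tz": 0.4,"yaw": 0,"hand": 45},
  {"tx": 0,"ty": 0,"tz": 0.9,"yaw": 0,"hand": 45},
  {"tx": 0,"ty": 0,"tz": 1.5,"yaw": 0,"hand": 45},
  {"tx": -0.2,"ty": 0.1,"tz": 2.1,"yaw": 0,"hand": 45},
  {"tx": -0.5,"ty": 0.3,"tz": 2.7,"yaw": 0.2,"hand": 45},
  {"tx": -0.9,"ty": 0.7,"tz": 3.3,"yaw": 0.4,"hand": 45},
  {"tx": -1.3,"ty": 1.2,"tz": 3.8,"yaw": 0.6,"hand": 45},
  {"tx": -1.6,"ty": 1.8,"tz": 4.1,"yaw": 0.8,"hand": 45},
  {"tx": -1.8,"ty": 2.5,"tz": 4.2,"yaw": 1.0,"hand": 45},
])

```text
clock: 28.88
tcp_pos: [0.5835, 0.0736, 0.4022]
eef_rot: [0.692, 0.722, 0.001, 0.002]
force: [0.3, -0.5, -2.1]
grip_width: 0.0534
grip_force: 20.0
```

Request:
drive_tool([
  {"tx": -0.1,"ty": 0.7,"tz": 0,"yaw": 0.1,"hand": 45},
  {"tx": -0.2,"ty": 1.4,"tz": 0,"yaw": 0.2,"hand": 45},
  {"tx": -0.3,"ty": 2.2,"tz": 0,"yaw": 0.3,"hand": 45},
  {"tx": -0.4,"ty": 3.0,"tz": 0,"yaw": 0.4,"hand": 45},
  {"tx": -0.5,"ty": 3.8,"tz": 0,"yaw": 0.5,"hand": 45},
  {"tx": -0.6,"ty": 4.6,"tz": 0,"yaw": 0.6,"hand": 45},
  {"tx": -0.7,"ty": 5.4,"tz": 0,"yaw": 0.7,"hand": 45},
  {"tx": -0.8,"ty": 6.2,"tz": 0,"yaw": 0.8,"hand": 45},
  {"tx": -0.9,"ty": 6.9,"tz": 0,"yaw": 0.9,"hand": 45},
  {"tx": -0.98,"ty": 7.4,"tz": 0,"yaw": 1.0,"hand": 45},
])

```text
clock: 29.72
tcp_pos: [0.5437, 0.3721, 0.3995]
eef_rot: [0.659, 0.753, 0.0, -0.001]
force: [0.1, 0.3, -2.0]
grip_width: 0.0538
grip_force: 20.0
```

Request:
drive_tool([
  {"tx": 0,"ty": 0.2,"tz": 0,"yaw": 0,"hand": 45},
  {"tx": 0,"ty": 0.32,"tz": 0,"yaw": 0,"hand": 45},
  {"tx": 0,"ty": 0.33,"tz": 0,"yaw": 0,"hand": 45},
  {"tx": 0,"ty": 0.33,"tz": -0.3,"yaw": 0,"hand": 45},
  {"tx": 0,"ty": 0.33,"tz": -0.7,"yaw": 0,"hand": 45},
  {"tx": 0,"ty": 0.33,"tz": -1.1,"yaw": 0,"hand": 45},
  {"tx": 0,"ty": 0.33,"tz": -1.5,"yaw": 0,"hand": 45},
  {"tx": 0,"ty": 0.33,"tz": -1.8,"yaw": 0,"hand": 45},
  {"tx": 0,"ty": 0.33,"tz": -1.9,"yaw": 0,"hand": 45},
  {"tx": 0,"ty": 0.33,"tz": -1.9,"yaw": 0,"hand": 45},
])

```text
clock: 30.55
tcp_pos: [0.5455, 0.3813, 0.3214]
eef_rot: [0.66, 0.751, -0.001, -0.0]
force: [-0.5, -0.3, -1.4]
grip_width: 0.0535
grip_force: 20.0
```

```bash
python3 - <<'E'
from h import *
s=state();print(s['tcp_pos'],np.degrees(2*np.arctan2(s['eef_rot'][1],s['eef_rot'][0])),s['force'],s['grip_width']);cv2.imwrite('pics/w5.png',camera('wrist'))
E
```

```text
[0.5455 0.3813 0.3214] 97.37415168366185 [-0.521  -0.268  -1.4219] 0.05352114191679709
```

View pics/w5.png

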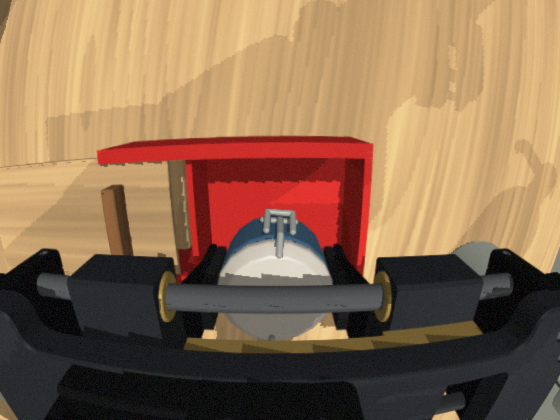

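The pot hangs centred over the empty compartment; the opening spans columns 190 to 355 and the pot is at 277. The cover is clear to the left.

Request:
drive_tool([
  {"tx": 0,"ty": 0.02,"tz": -0.3,"yaw": 0,"hand": 45},
  {"tx": 0,"ty": 0.02,"tz": -0.7,"yaw": 0,"hand": 45},
  {"tx": 0,"ty": 0.02,"tz": -1.1,"yaw": 0,"hand": 45},
  {"tx": 0,"ty": 0.02,"tz": -1.5,"yaw": 0,"hand": 45},
  {"tx": 0,"ty": 0.02,"tz": -1.9,"yaw": 0,"hand": 45},
  {"tx": 0,"ty": 0.02,"tz": -2.3,"yaw": 0,"hand": 45},
  {"tx": 0,"ty": 0.02,"tz": -2.65,"yaw": 0,"hand": 45},
  {"tx": 0,"ty": 0.02,"tz": -2.9,"yaw": 0,"hand": 45},
  {"tx": 0,"ty": 0.02,"tz": -3.0,"yaw": 0,"hand": 45},
  {"tx": 0,"ty": 0.02,"tz": -3.04,"yaw": 0,"hand": 45},
])

```text
clock: 31.43
tcp_pos: [0.545, 0.3832, 0.2004]
eef_rot: [0.66, 0.752, -0.0, -0.0]
force: [0.7, 0.1, -2.1]
grip_width: 0.0537
grip_force: 20.0
```

Request:
drive_tool([
  {"tx": 0,"ty": 0,"tz": -0.01,"yaw": 0,"hand": 45},
  {"tx": 0,"ty": 0,"tz": -0.02,"yaw": 0,"hand": 45},
  {"tx": 0,"ty": 0,"tz": -0.03,"yaw": 0,"hand": 45},
  {"tx": 0,"ty": 0,"tz": -0.04,"yaw": 0,"hand": 45},
  {"tx": 0,"ty": 0,"tz": -0.05,"yaw": 0,"hand": 45},
  {"tx": 0,"ty": 0,"tz": -0.06,"yaw": 0,"hand": 45},
  {"tx": 0,"ty": 0,"tz": -0.07,"yaw": 0,"hand": 45},
  {"tx": 0,"ty": 0,"tz": -0.07,"yaw": 0,"hand": 45},
  {"tx": 0,"ty": 0,"tz": -0.07,"yaw": 0,"hand": 45},
  {"tx": 0,"ty": 0,"tz": -0.07,"yaw": 0,"hand": 45},
])

```text
clock: 32.27
tcp_pos: [0.5451, 0.3832, 0.1984]
eef_rot: [0.66, 0.752, 0.0, 0.0]
force: [-0.6, 0.6, -2.0]
grip_width: 0.0533
grip_force: 20.0
```

Request:
drive_tool([
  {"tx": 0,"ty": 0,"tz": -0.01,"yaw": 0,"hand": 45},
  {"tx": 0,"ty": 0,"tz": -0.02,"yaw": 0,"hand": 45},
  {"tx": 0,"ty": 0,"tz": -0.03,"yaw": 0,"hand": 45},
  {"tx": 0,"ty": 0,"tz": -0.04,"yaw": 0,"hand": 45},
  {"tx": 0,"ty": 0,"tz": -0.05,"yaw": 0,"hand": 45},
  {"tx": 0,"ty": 0,"tz": -0.05,"yaw": 0,"hand": 45},
  {"tx": 0,"ty": 0,"tz": -0.05,"yaw": 0,"hand": 45},
  {"tx": 0,"ty": 0,"tz": -0.05,"yaw": 0,"hand": 45},
  {"tx": 0,"ty": 0,"tz": -0.05,"yaw": 0,"hand": 45},
  {"tx": 0,"ty": 0,"tz": -0.05,"yaw": 0,"hand": 45},
])

```text
clock: 33.1
tcp_pos: [0.5451, 0.3833, 0.1966]
eef_rot: [0.66, 0.752, 0.0, 0.0]
force: [-2.3, -2.7, 4.6]
grip_width: 0.0536
grip_force: 20.0
```

Request:
drive_tool([
  {"tx": 0,"ty": 0,"tz": 0,"yaw": 0,"hand": 56},
  {"tx": 0,"ty": 0,"tz": 0,"yaw": 0,"hand": 60},
  {"tx": 0,"ty": 0,"tz": 0,"yaw": 0,"hand": 66},
  {"tx": 0,"ty": 0,"tz": 0,"yaw": 0,"hand": 66},
  {"tx": 0,"ty": 0,"tz": 0.1,"yaw": 0,"hand": 66},
  {"tx": 0,"ty": 0,"tz": 0.5,"yaw": 0,"hand": 66},
  {"tx": 0,"ty": 0,"tz": 1.0,"yaw": 0,"hand": 66},
  {"tx": 0,"ty": 0,"tz": 1.7,"yaw": 0,"hand": 66},
  {"tx": 0,"ty": 0,"tz": 2.4,"yaw": 0,"hand": 60},
  {"tx": 0,"ty": 0,"tz": 3.0,"yaw": 0,"hand": 50},
])

```text
clock: 33.93
tcp_pos: [0.545, 0.3835, 0.3199]
eef_rot: [0.66, 0.752, 0.001, 0.0]
force: [0.8, 0.7, -0.6]
grip_width: 0.0595
grip_force: 0.0
```

Request:
drive_tool([
  {"tx": -0.4,"ty": -0.05,"tz": 0,"yaw": 0,"hand": 40},
  {"tx": -1.0,"ty": -0.13,"tz": 0,"yaw": 0,"hand": 40},
  {"tx": -1.7,"ty": -0.22,"tz": 0,"yaw": 0,"hand": 40},
  {"tx": -2.4,"ty": -0.3,"tz": 0,"yaw": 0,"hand": 40},
  {"tx": -2.9,"ty": -0.37,"tz": 0,"yaw": 0,"hand": 40},
  {"tx": -3.1,"ty": -0.4,"tz": -0.2,"yaw": 0,"hand": 40},
  {"tx": -3.1,"ty": -0.4,"tz": -0.6,"yaw": 0,"hand": 40},
  {"tx": -3.1,"ty": -0.4,"tz": -1.0,"yaw": 0,"hand": 40},
  {"tx": -3.1,"ty": -0.4,"tz": -1.3,"yaw": 0,"hand": 40},
  {"tx": -3.1,"ty": -0.4,"tz": -1.42,"yaw": 0,"hand": 40},
])

```text
clock: 34.77
tcp_pos: [0.4209, 0.367, 0.2589]
eef_rot: [0.66, 0.752, -0.001, 0.0]
force: [-0.7, -0.1, -0.5]
grip_width: 0.0402
grip_force: 0.0
```

Request:
drive_tool([
  {"tx": 0,"ty": 0,"tz": 0,"yaw": 0,"hand": 30},
  {"tx": 0,"ty": 0,"tz": 0,"yaw": 0,"hand": 20},
  {"tx": 0,"ty": 0,"tz": 0,"yaw": 0,"hand": 5},
  {"tx": 0,"ty": 0,"tz": 0,"yaw": 0,"hand": 5},
  {"tx": 0,"ty": 0,"tz": 0,"yaw": 0,"hand": 5},
  {"tx": 0,"ty": 0,"tz": 0,"yaw": 0,"hand": 5},
  {"tx": 0,"ty": 0,"tz": 0,"yaw": 0,"hand": 5},
  {"tx": 0,"ty": 0,"tz": 0,"yaw": 0,"hand": 5},
  {"tx": 0.1,"ty": 0.01,"tz": 0,"yaw": 0,"hand": 5},
  {"tx": 0.3,"ty": 0.04,"tz": 0,"yaw": 0,"hand": 5},
], newtons=15)

```text
clock: 35.6
tcp_pos: [0.4324, 0.3691, 0.2601]
eef_rot: [0.659, 0.752, -0.0, 0.0]
force: [-1.5, -1.2, 5.8]
grip_width: 0.012
grip_force: 15.0
```

Request:
drive_tool([
  {"tx": 0.3,"ty": 0.04,"tz": 0,"yaw": 0,"hand": 5},
  {"tx": 0.6,"ty": 0.08,"tz": 0,"yaw": 0,"hand": 5},
  {"tx": 0.9,"ty": 0.12,"tz": 0,"yaw": 0,"hand": 5},
  {"tx": 1.2,"ty": 0.16,"tz": 0,"yaw": 0,"hand": 5},
  {"tx": 1.5,"ty": 0.2,"tz": 0,"yaw": 0,"hand": 5},
  {"tx": 1.8,"ty": 0.24,"tz": 0,"yaw": 0,"hand": 5},
  {"tx": 2.1,"ty": 0.28,"tz": 0,"yaw": 0,"hand": 5},
  {"tx": 2.4,"ty": 0.31,"tz": 0,"yaw": 0,"hand": 5},
  {"tx": 2.7,"ty": 0.35,"tz": 0,"yaw": 0,"hand": 5},
  {"tx": 2.9,"ty": 0.38,"tz": 0,"yaw": 0,"hand": 5},
])

```text
clock: 36.43
tcp_pos: [0.5496, 0.3848, 0.2601]
eef_rot: [0.66, 0.752, 0.0, -0.001]
force: [-1.0, -0.3, 7.3]
grip_width: 0.0118
grip_force: 15.0
```

Request:
drive_tool([
  {"tx": 0.15,"ty": 0.02,"tz": 0,"yaw": 0,"hand": 5},
  {"tx": 0.25,"ty": 0.03,"tz": 0,"yaw": 0,"hand": 5},
  {"tx": 0.33,"ty": 0.04,"tz": 0,"yaw": 0,"hand": 5},
  {"tx": 0.38,"ty": 0.05,"tz": 0,"yaw": 0,"hand": 5},
  {"tx": 0.42,"ty": 0.05,"tz": 0,"yaw": 0,"hand": 5},
  {"tx": 0.44,"ty": 0.05,"tz": 0,"yaw": 0,"hand": 5},
  {"tx": 0.45,"ty": 0.05,"tz": 0,"yaw": 0,"hand": 5},
  {"tx": 0.45,"ty": 0.05,"tz": 0,"yaw": 0,"hand": 5},
  {"tx": 0.45,"ty": 0.05,"tz": 0,"yaw": 0,"hand": 5},
  {"tx": 0.45,"ty": 0.05,"tz": 0,"yaw": 0,"hand": 5},
])

```text
clock: 37.27
tcp_pos: [0.5662, 0.3871, 0.2601]
eef_rot: [0.659, 0.752, -0.0, -0.001]
force: [-4.1, 1.2, 6.3]
grip_width: 0.0119
grip_force: 15.0
```

Request:
drive_tool([
  {"tx": 0.01,"ty": 0,"tz": 0,"yaw": 0,"hand": 5},
  {"tx": 0.02,"ty": 0,"tz": 0,"yaw": 0,"hand": 5},
  {"tx": 0.03,"ty": 0,"tz": 0,"yaw": 0,"hand": 5},
  {"tx": 0.04,"ty": 0,"tz": 0,"yaw": 0,"hand": 5},
  {"tx": 0.04,"ty": 0,"tz": 0,"yaw": 0,"hand": 5},
  {"tx": 0.04,"ty": 0,"tz": 0,"yaw": 0,"hand": 5},
  {"tx": 0.04,"ty": 0,"tz": 0,"yaw": 0,"hand": 5},
  {"tx": 0.04,"ty": 0,"tz": 0,"yaw": 0,"hand": 5},
  {"tx": 0.04,"ty": 0,"tz": 0,"yaw": 0,"hand": 5},
  {"tx": 0.04,"ty": 0,"tz": 0,"yaw": 0,"hand": 5},
])

```text
clock: 38.1
tcp_pos: [0.5666, 0.3873, 0.2601]
eef_rot: [0.659, 0.752, -0.001, -0.002]
force: [-9.2, -1.0, 10.5]
grip_width: 0.0116
grip_force: 15.0
```

Request:
drive_tool([
  {"tx": -0.03,"ty": 0,"tz": 0,"yaw": 0,"hand": 20},
  {"tx": -0.03,"ty": 0,"tz": 0,"yaw": 0,"hand": 30},
  {"tx": -0.03,"ty": 0,"tz": 0,"yaw": 0,"hand": 40},
  {"tx": -0.03,"ty": 0,"tz": 0,"yaw": 0,"hand": 50},
  {"tx": -0.03,"ty": 0,"tz": 0.2,"yaw": 0,"hand": 60},
  {"tx": -0.03,"ty": 0,"tz": 0.8,"yaw": 0,"hand": 70},
  {"tx": -0.03,"ty": 0,"tz": 1.6,"yaw": 0,"hand": 87},
  {"tx": -0.03,"ty": 0,"tz": 2.5,"yaw": 0,"hand": 87},
  {"tx": -0.03,"ty": 0,"tz": 3.5,"yaw": 0,"hand": 87},
  {"tx": -0.03,"ty": 0,"tz": 4.5,"yaw": 0,"hand": 87},
])

```text
clock: 38.93
tcp_pos: [0.5673, 0.3856, 0.4419]
eef_rot: [0.66, 0.752, -0.0, -0.0]
force: [0.8, 0.7, 0.1]
grip_width: 0.0709
grip_force: 0.0
```

```bash
python3 - <<'E'
from h import *
print('look1',tri(('top',257,301),('scene',298,114)))
s=state();print(s['tcp_pos'],s['force'])
for n in('scene','top'): cv2.imwrite(f'pics/{n}3.png',camera(n))
c=lambda im,x,y,w,h:cv2.resize(im[y:y+h,x:x+w],None,fx=4,fy=4,interpolation=cv2.INTER_CUBIC)
cv2.imwrite('pics/b3.png',np.hstack([c(cv2.imread('pics/top3.png'),95,190,100,110),c(cv2.imread('pics/scene3.png'),370,130,100,110)]))
E
```

```text
look1 (array([0.3504, 0.0635, 0.2007]), np.float64(0.004147432676337628))
[0.5673 0.3856 0.4419] [0.8466 0.7224 0.1463]
```

View pics/b3.png

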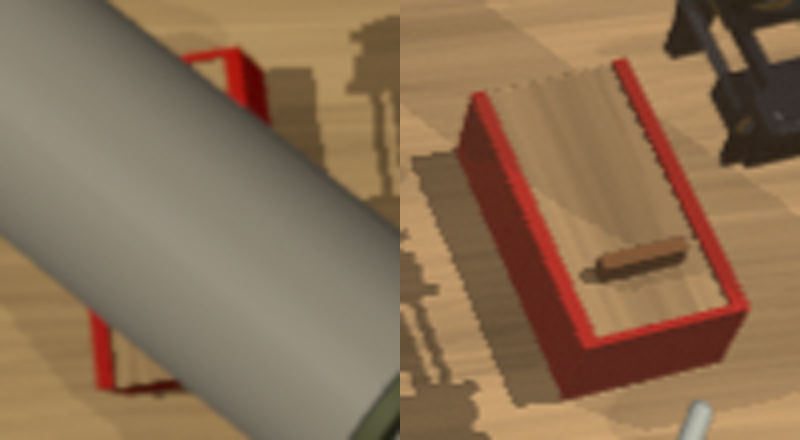

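The cover is fully shut, with no gap left at the +x end. Now back to the kettle.

Request:
drive_tool([
  {"tx": 0,"ty": -0.4,"tz": 0,"yaw": -0.4,"hand": 87},
  {"tx": 0,"ty": -1.0,"tz": 0,"yaw": -1.0,"hand": 87},
  {"tx": 0,"ty": -1.7,"tz": 0,"yaw": -1.7,"hand": 87},
  {"tx": 0,"ty": -2.4,"tz": 0,"yaw": -2.4,"hand": 87},
  {"tx": 0,"ty": -3.2,"tz": 0,"yaw": -3.2,"hand": 87},
  {"tx": 0,"ty": -4.0,"tz": 0,"yaw": -4.0,"hand": 87},
  {"tx": 0,"ty": -4.8,"tz": 0,"yaw": -4.8,"hand": 87},
  {"tx": 0,"ty": -5.6,"tz": 0,"yaw": -5.6,"hand": 87},
  {"tx": 0,"ty": -6.4,"tz": 0,"yaw": -6.4,"hand": 87},
  {"tx": 0,"ty": -7.2,"tz": 0,"yaw": -7.2,"hand": 87},
])

```text
clock: 39.87
tcp_pos: [0.5672, 0.0965, 0.4401]
eef_rot: [0.861, 0.509, 0.0, 0.0]
force: [1.0, 0.2, -0.1]
grip_width: 0.087
grip_force: 0.0
```

Request:
drive_tool([
  {"tx": -0.2,"ty": -0.8,"tz": 0,"yaw": -0.8,"hand": 87},
  {"tx": -0.4,"ty": -1.6,"tz": 0,"yaw": -1.6,"hand": 87},
  {"tx": -0.6,"ty": -2.4,"tz": 0,"yaw": -2.4,"hand": 87},
  {"tx": -0.9,"ty": -3.2,"tz": 0,"yaw": -3.2,"hand": 87},
  {"tx": -1.2,"ty": -4.0,"tz": 0,"yaw": -4.0,"hand": 87},
  {"tx": -1.5,"ty": -4.8,"tz": 0,"yaw": -4.8,"hand": 87},
  {"tx": -1.8,"ty": -5.6,"tz": 0,"yaw": -5.6,"hand": 87},
  {"tx": -2.1,"ty": -6.4,"tz": 0,"yaw": -6.4,"hand": 87},
  {"tx": -2.4,"ty": -7.2,"tz": 0,"yaw": -7.2,"hand": 87},
  {"tx": -2.7,"ty": -8.0,"tz": 0,"yaw": -8.0,"hand": 87},
])

```text
clock: 40.7
tcp_pos: [0.4586, -0.2232, 0.4402]
eef_rot: [0.983, 0.184, 0.0, 0.0]
force: [0.7, -0.1, -0.3]
grip_width: 0.0869
grip_force: 0.0
```

Request:
drive_tool([
  {"tx": -0.2,"ty": -0.8,"tz": 0,"yaw": -0.8,"hand": 87},
  {"tx": -0.35,"ty": -1.6,"tz": 0,"yaw": -1.6,"hand": 87},
  {"tx": -0.5,"ty": -2.3,"tz": 0,"yaw": -2.4,"hand": 87},
  {"tx": -0.6,"ty": -2.9,"tz": 0,"yaw": -3.1,"hand": 87},
  {"tx": -0.64,"ty": -3.3,"tz": 0,"yaw": -3.6,"hand": 87},
  {"tx": -0.64,"ty": -3.55,"tz": 0,"yaw": -3.84,"hand": 87},
  {"tx": -0.64,"ty": -3.62,"tz": 0,"yaw": -3.84,"hand": 87},
  {"tx": -0.64,"ty": -3.62,"tz": 0,"yaw": -3.84,"hand": 87},
  {"tx": -0.64,"ty": -3.62,"tz": 0,"yaw": -3.84,"hand": 87},
  {"tx": -0.64,"ty": -3.62,"tz": 0,"yaw": -3.84,"hand": 87},
])

```text
clock: 41.53
tcp_pos: [0.4346, -0.3653, 0.4398]
eef_rot: [1.0, 0.021, 0.0, -0.0]
force: [0.6, -0.5, 0.5]
grip_width: 0.087
grip_force: 0.0
```

Request:
drive_tool([
  {"tx": -0.03,"ty": -0.03,"tz": -0.3,"yaw": 0,"hand": 87},
  {"tx": -0.03,"ty": -0.03,"tz": -0.8,"yaw": 0,"hand": 87},
  {"tx": -0.03,"ty": -0.03,"tz": -1.3,"yaw": 0,"hand": 87},
  {"tx": -0.03,"ty": -0.03,"tz": -1.8,"yaw": 0,"hand": 80},
  {"tx": -0.03,"ty": -0.03,"tz": -2.15,"yaw": 0,"hand": 70},
  {"tx": -0.03,"ty": -0.03,"tz": -2.32,"yaw": 0,"hand": 60},
  {"tx": -0.03,"ty": -0.03,"tz": -2.38,"yaw": 0,"hand": 45},
  {"tx": -0.03,"ty": -0.03,"tz": -2.38,"yaw": 0,"hand": 30},
  {"tx": -0.03,"ty": -0.03,"tz": -2.38,"yaw": 0,"hand": 20},
  {"tx": -0.03,"ty": -0.03,"tz": -2.38,"yaw": 0,"hand": 5},
], newtons=35)

```text
clock: 42.37
tcp_pos: [0.433, -0.368, 0.3454]
eef_rot: [1.0, 0.02, 0.001, 0.001]
force: [0.1, -0.1, 0.3]
grip_width: 0.0486
grip_force: 0.0
```

Request:
drive_tool([
  {"tx": 0,"ty": 0,"tz": 0,"yaw": 0,"hand": 5},
  {"tx": 0,"ty": 0,"tz": 0,"yaw": 0,"hand": 5},
  {"tx": 0,"ty": 0,"tz": 0,"yaw": 0,"hand": 5},
  {"tx": 0,"ty": 0,"tz": 0,"yaw": 0,"hand": 5},
  {"tx": 0,"ty": 0,"tz": 0,"yaw": 0,"hand": 5},
  {"tx": 0,"ty": 0,"tz": 0,"yaw": 0,"hand": 5},
  {"tx": 0,"ty": 0,"tz": 0,"yaw": 0,"hand": 5},
  {"tx": 0,"ty": 0,"tz": 0,"yaw": 0,"hand": 5},
  {"tx": 0,"ty": 0,"tz": 0,"yaw": 0,"hand": 5},
  {"tx": 0,"ty": 0,"tz": 0,"yaw": 0,"hand": 5},
])

```text
clock: 43.2
tcp_pos: [0.4328, -0.3678, 0.3445]
eef_rot: [1.0, 0.02, 0.0, 0.0]
force: [0.1, 1.3, 2.5]
grip_width: 0.0146
grip_force: 35.0
```

Request:
drive_tool([
  {"tx": 0,"ty": 0,"tz": 0.1,"yaw": 0,"hand": 5},
  {"tx": 0,"ty": 0,"tz": 0.3,"yaw": 0,"hand": 5},
  {"tx": 0,"ty": 0,"tz": 0.7,"yaw": 0,"hand": 5},
  {"tx": 0,"ty": 0,"tz": 1.1,"yaw": 0,"hand": 5},
  {"tx": 0,"ty": 0.1,"tz": 1.5,"yaw": 0,"hand": 5},
  {"tx": 0.1,"ty": 0.4,"tz": 1.8,"yaw": 0,"hand": 5},
  {"tx": 0.3,"ty": 0.8,"tz": 2.0,"yaw": 0,"hand": 5},
  {"tx": 0.5,"ty": 1.3,"tz": 2.0,"yaw": 0,"hand": 5},
  {"tx": 0.7,"ty": 1.9,"tz": 2.0,"yaw": 0,"hand": 5},
  {"tx": 1.0,"ty": 2.5,"tz": 2.0,"yaw": 0,"hand": 5},
])

```text
clock: 44.03
tcp_pos: [0.4726, -0.2665, 0.4247]
eef_rot: [1.0, 0.019, -0.0, 0.0]
force: [0.7, -0.3, -3.6]
grip_width: 0.0153
grip_force: 35.0
```

Request:
drive_tool([
  {"tx": 0.3,"ty": 0.6,"tz": 0,"yaw": 0,"hand": 5},
  {"tx": 0.6,"ty": 1.2,"tz": 0,"yaw": 0,"hand": 5},
  {"tx": 0.9,"ty": 1.8,"tz": 0,"yaw": 0,"hand": 5},
  {"tx": 1.2,"ty": 2.4,"tz": 0,"yaw": 0,"hand": 5},
  {"tx": 1.5,"ty": 3.0,"tz": 0,"yaw": 0,"hand": 5},
  {"tx": 1.7,"ty": 3.6,"tz": 0,"yaw": 0,"hand": 5},
  {"tx": 1.9,"ty": 4.1,"tz": 0,"yaw": 0,"hand": 5},
  {"tx": 2.0,"ty": 4.5,"tz": 0,"yaw": 0,"hand": 5},
  {"tx": 2.05,"ty": 4.75,"tz": 0,"yaw": 0,"hand": 5},
  {"tx": 2.06,"ty": 4.85,"tz": 0,"yaw": 0,"hand": 5},
])

```text
clock: 44.87
tcp_pos: [0.5552, -0.0716, 0.4245]
eef_rot: [1.0, 0.021, -0.0, -0.0]
force: [-0.3, -0.8, -3.9]
grip_width: 0.0153
grip_force: 35.0
```

Request:
drive_tool([
  {"tx": 0,"ty": 0,"tz": 0,"yaw": 0,"hand": 5},
  {"tx": 0,"ty": 0,"tz": 0,"yaw": 0,"hand": 5},
  {"tx": 0,"ty": 0,"tz": -0.2,"yaw": 0,"hand": 5},
  {"tx": 0,"ty": 0,"tz": -0.4,"yaw": 0,"hand": 5},
  {"tx": 0,"ty": 0,"tz": -0.6,"yaw": 0,"hand": 5},
  {"tx": 0,"ty": 0,"tz": -0.75,"yaw": 0,"hand": 5},
  {"tx": 0,"ty": 0,"tz": -0.85,"yaw": 0,"hand": 5},
  {"tx": 0,"ty": 0,"tz": -0.9,"yaw": 0,"hand": 5},
  {"tx": 0,"ty": 0,"tz": -0.92,"yaw": 0,"hand": 5},
  {"tx": 0,"ty": 0,"tz": -0.93,"yaw": 0,"hand": 5},
])

```text
clock: 45.7
tcp_pos: [0.5552, -0.0739, 0.3872]
eef_rot: [1.0, 0.02, 0.0, 0.0]
force: [-0.6, 0.9, -2.5]
grip_width: 0.0148
grip_force: 35.0
```

Request:
drive_tool([
  {"tx": 0,"ty": 0,"tz": -0.03,"yaw": 0,"hand": 5},
  {"tx": 0,"ty": 0,"tz": -0.05,"yaw": 0,"hand": 5},
  {"tx": 0,"ty": 0,"tz": -0.07,"yaw": 0,"hand": 5},
  {"tx": 0,"ty": 0,"tz": -0.08,"yaw": 0,"hand": 5},
  {"tx": 0,"ty": 0,"tz": -0.09,"yaw": 0,"hand": 5},
  {"tx": 0,"ty": 0,"tz": -0.1,"yaw": 0,"hand": 5},
  {"tx": 0,"ty": 0,"tz": -0.11,"yaw": 0,"hand": 5},
  {"tx": 0,"ty": 0,"tz": -0.12,"yaw": 0,"hand": 5},
  {"tx": 0,"ty": 0,"tz": -0.13,"yaw": 0,"hand": 5},
  {"tx": 0,"ty": 0,"tz": -0.13,"yaw": 0,"hand": 5},
])

```text
clock: 46.53
tcp_pos: [0.5553, -0.0738, 0.3824]
eef_rot: [1.0, 0.02, 0.0, -0.0]
force: [0.5, 0.4, 0.3]
grip_width: 0.0147
grip_force: 35.0
```

Partly in contact, so I'll go down another 0.8 mm before releasing.

Request:
drive_tool([
  {"tx": 0,"ty": 0,"tz": -0.01,"yaw": 0,"hand": 5},
  {"tx": 0,"ty": 0,"tz": -0.02,"yaw": 0,"hand": 5},
  {"tx": 0,"ty": 0,"tz": -0.02,"yaw": 0,"hand": 5},
  {"tx": 0,"ty": 0,"tz": -0.02,"yaw": 0,"hand": 5},
  {"tx": 0,"ty": 0,"tz": -0.02,"yaw": 0,"hand": 5},
  {"tx": 0,"ty": 0,"tz": -0.02,"yaw": 0,"hand": 5},
  {"tx": 0,"ty": 0,"tz": -0.02,"yaw": 0,"hand": 20},
  {"tx": 0,"ty": 0,"tz": -0.02,"yaw": 0,"hand": 30},
  {"tx": 0,"ty": 0,"tz": -0.02,"yaw": 0,"hand": 50},
  {"tx": 0,"ty": 0,"tz": -0.02,"yaw": 0,"hand": 70},
])

```text
clock: 47.37
tcp_pos: [0.5551, -0.0742, 0.381]
eef_rot: [1.0, 0.019, -0.0, 0.0]
force: [0.3, 0.4, -0.5]
grip_width: 0.0325
grip_force: 0.0
```

Request:
drive_tool([
  {"tx": 0,"ty": 0,"tz": 0,"yaw": 0,"hand": 70},
  {"tx": 0,"ty": 0,"tz": 0,"yaw": 0,"hand": 70},
  {"tx": 0,"ty": 0,"tz": 0.2,"yaw": 0,"hand": 70},
  {"tx": 0,"ty": 0,"tz": 0.7,"yaw": 0,"hand": 80},
  {"tx": 0,"ty": 0,"tz": 1.4,"yaw": 0.2,"hand": 80},
  {"tx": 0,"ty": -0.4,"tz": 1.6,"yaw": 0.4,"hand": 80},
  {"tx": 0,"ty": -1.1,"tz": 1.6,"yaw": 0.7,"hand": 80},
  {"tx": 0.1,"ty": -1.9,"tz": 1.6,"yaw": 1.0,"hand": 80},
  {"tx": 0.2,"ty": -2.7,"tz": 1.6,"yaw": 1.4,"hand": 80},
  {"tx": 0.3,"ty": -3.5,"tz": 1.6,"yaw": 1.8,"hand": 80},
])

```text
clock: 48.2
tcp_pos: [0.567, -0.2154, 0.4461]
eef_rot: [0.995, 0.099, 0.0, 0.0]
force: [0.4, 0.4, 0.1]
grip_width: 0.0796
grip_force: 0.0
```

Request:
drive_tool([
  {"tx": 0.1,"ty": -0.7,"tz": 0,"yaw": 0.1,"hand": 80},
  {"tx": 0.2,"ty": -1.4,"tz": 0,"yaw": 0.15,"hand": 80},
  {"tx": 0.2,"ty": -2.1,"tz": 0,"yaw": 0.15,"hand": 80},
  {"tx": 0.2,"ty": -2.8,"tz": 0,"yaw": 0.15,"hand": 80},
  {"tx": 0.2,"ty": -3.4,"tz": 0,"yaw": 0.15,"hand": 80},
  {"tx": 0.2,"ty": -3.9,"tz": 0,"yaw": 0.15,"hand": 80},
  {"tx": 0.2,"ty": -4.3,"tz": 0,"yaw": 0.15,"hand": 80},
  {"tx": 0.2,"ty": -4.5,"tz": -0.1,"yaw": 0.15,"hand": 80},
  {"tx": 0.2,"ty": -4.5,"tz": -0.4,"yaw": 0.15,"hand": 80},
  {"tx": 0.2,"ty": -4.5,"tz": -0.8,"yaw": 0.15,"hand": 80},
])

```text
clock: 49.03
tcp_pos: [0.5754, -0.3935, 0.4133]
eef_rot: [0.995, 0.104, 0.001, 0.0]
force: [0.0, 0.2, 0.2]
grip_width: 0.0803
grip_force: 0.0
```

```bash
python3 - <<'E'
from h import *
s=state();print(s['tcp_pos'],s['eef_rot'])
im=camera('wrist');cv2.imwrite('pics/w6.png',im)
# kettle check vs mat in top/scene
for n in('top','scene'):
    im=camera(n);cv2.imwrite(f'pics/{n}4.png',im)
E
```

```text
[ 0.5754 -0.3935  0.4133] [0.9945 0.1045 0.0009 0.0003]
```

Request:
drive_tool([
  {"tx": 0,"ty": -0.05,"tz": -0.4,"yaw": 0,"hand": 80},
  {"tx": 0,"ty": -0.05,"tz": -0.9,"yaw": 0,"hand": 80},
  {"tx": 0,"ty": -0.05,"tz": -1.4,"yaw": 0,"hand": 80},
  {"tx": 0,"ty": -0.05,"tz": -1.9,"yaw": 0,"hand": 80},
  {"tx": 0,"ty": -0.05,"tz": -2.4,"yaw": 0,"hand": 80},
  {"tx": 0,"ty": -0.05,"tz": -2.8,"yaw": 0,"hand": 80},
  {"tx": 0,"ty": -0.05,"tz": -3.05,"yaw": 0,"hand": 70},
  {"tx": 0,"ty": -0.05,"tz": -3.16,"yaw": 0,"hand": 60},
  {"tx": 0,"ty": -0.05,"tz": -3.18,"yaw": 0,"hand": 45},
  {"tx": 0,"ty": -0.05,"tz": -3.18,"yaw": 0,"hand": 35},
], newtons=25)

```text
clock: 50.02
tcp_pos: [0.5755, -0.3959, 0.287]
eef_rot: [0.995, 0.105, 0.001, 0.0]
force: [0.3, -0.4, 0.9]
grip_width: 0.0609
grip_force: 0.0
```

Request:
drive_tool([
  {"tx": 0,"ty": 0,"tz": 0,"yaw": 0,"hand": 30},
  {"tx": 0,"ty": 0,"tz": 0,"yaw": 0,"hand": 20},
  {"tx": 0,"ty": 0,"tz": 0,"yaw": 0,"hand": 20},
  {"tx": 0,"ty": 0,"tz": 0,"yaw": 0,"hand": 20},
  {"tx": 0,"ty": 0,"tz": 0,"yaw": 0,"hand": 20},
  {"tx": 0,"ty": 0,"tz": 0,"yaw": 0,"hand": 20},
  {"tx": 0,"ty": 0,"tz": 0,"yaw": 0,"hand": 20},
  {"tx": 0,"ty": 0,"tz": 0,"yaw": 0,"hand": 20},
  {"tx": 0,"ty": 0,"tz": 0,"yaw": 0,"hand": 20},
  {"tx": 0,"ty": 0,"tz": 0,"yaw": 0,"hand": 20},
])

```text
clock: 50.85
tcp_pos: [0.5752, -0.396, 0.2863]
eef_rot: [0.995, 0.104, 0.0, 0.0]
force: [-0.5, 1.0, 4.0]
grip_width: 0.0294
grip_force: 25.0
```

Request:
drive_tool([
  {"tx": 0,"ty": 0,"tz": 0.1,"yaw": 0,"hand": 20},
  {"tx": 0,"ty": 0,"tz": 0.4,"yaw": 0,"hand": 20},
  {"tx": 0,"ty": 0,"tz": 0.9,"yaw": 0,"hand": 20},
  {"tx": 0,"ty": 0,"tz": 1.6,"yaw": 0,"hand": 20},
  {"tx": 0,"ty": 0,"tz": 2.4,"yaw": 0,"hand": 20},
  {"tx": 0,"ty": 0,"tz": 3.2,"yaw": 0,"hand": 20},
  {"tx": 0,"ty": 0,"tz": 4.0,"yaw": 0,"hand": 20},
  {"tx": 0,"ty": 0.2,"tz": 4.8,"yaw": 0,"hand": 20},
  {"tx": 0,"ty": 0.5,"tz": 5.6,"yaw": 0,"hand": 20},
  {"tx": 0,"ty": 0.8,"tz": 6.3,"yaw": 0,"hand": 20},
])

```text
clock: 51.68
tcp_pos: [0.5745, -0.3636, 0.5408]
eef_rot: [0.995, 0.104, 0.001, 0.0]
force: [1.1, 0.2, -2.1]
grip_width: 0.0296
grip_force: 25.0
```

Request:
drive_tool([
  {"tx": 0,"ty": 0.4,"tz": 0.1,"yaw": 0,"hand": 20},
  {"tx": 0,"ty": 0.9,"tz": 0.1,"yaw": 0,"hand": 20},
  {"tx": -0.05,"ty": 1.4,"tz": 0.1,"yaw": 0,"hand": 20},
  {"tx": -0.1,"ty": 1.9,"tz": 0.1,"yaw": 0,"hand": 20},
  {"tx": -0.1,"ty": 2.3,"tz": 0.1,"yaw": 0,"hand": 20},
  {"tx": -0.1,"ty": 2.6,"tz": 0.1,"yaw": 0,"hand": 20},
  {"tx": -0.1,"ty": 2.8,"tz": 0.1,"yaw": 0,"hand": 20},
  {"tx": -0.1,"ty": 2.9,"tz": 0.1,"yaw": 0,"hand": 20},
  {"tx": -0.1,"ty": 2.9,"tz": 0.1,"yaw": 0,"hand": 20},
  {"tx": -0.1,"ty": 2.9,"tz": 0.1,"yaw": 0,"hand": 20},
])

```text
clock: 52.52
tcp_pos: [0.5711, -0.2488, 0.5418]
eef_rot: [0.995, 0.104, -0.0, 0.0]
force: [-0.8, 0.2, -2.0]
grip_width: 0.0297
grip_force: 25.0
```

Request:
drive_tool([
  {"tx": 0,"ty": 0.4,"tz": 0,"yaw": 0,"hand": 20},
  {"tx": -0.05,"ty": 1.0,"tz": 0,"yaw": 0,"hand": 20},
  {"tx": -0.05,"ty": 1.7,"tz": 0,"yaw": 0,"hand": 20},
  {"tx": -0.1,"ty": 2.4,"tz": 0,"yaw": 0,"hand": 20},
  {"tx": -0.1,"ty": 3.1,"tz": 0,"yaw": 0,"hand": 20},
  {"tx": -0.15,"ty": 3.8,"tz": 0,"yaw": 0,"hand": 20},
  {"tx": -0.2,"ty": 4.5,"tz": 0,"yaw": 0,"hand": 20},
  {"tx": -0.25,"ty": 5.2,"tz": 0,"yaw": 0,"hand": 20},
  {"tx": -0.25,"ty": 5.9,"tz": 0,"yaw": 0,"hand": 20},
  {"tx": -0.25,"ty": 6.6,"tz": 0,"yaw": 0,"hand": 20},
])

```text
clock: 53.35
tcp_pos: [0.561, 0.0167, 0.5421]
eef_rot: [0.995, 0.104, 0.0, 0.0]
force: [0.7, -0.9, -2.3]
grip_width: 0.0295
grip_force: 25.0
```

Request:
drive_tool([
  {"tx": 0,"ty": 0.4,"tz": 0,"yaw": 0,"hand": 20},
  {"tx": 0,"ty": 0.7,"tz": 0,"yaw": 0,"hand": 20},
  {"tx": 0,"ty": 0.85,"tz": 0,"yaw": 0,"hand": 20},
  {"tx": 0,"ty": 0.92,"tz": 0,"yaw": 0,"hand": 20},
  {"tx": 0,"ty": 0.92,"tz": 0,"yaw": 0,"hand": 20},
  {"tx": 0,"ty": 0.92,"tz": 0,"yaw": 0,"hand": 20},
  {"tx": 0,"ty": 0.92,"tz": -0.3,"yaw": 0,"hand": 20},
  {"tx": 0,"ty": 0.92,"tz": -0.7,"yaw": 0,"hand": 20},
  {"tx": 0,"ty": 0.92,"tz": -1.0,"yaw": 0,"hand": 20},
  {"tx": 0,"ty": 0.92,"tz": -1.0,"yaw": 0,"hand": 20},
])

```text
clock: 54.18
tcp_pos: [0.5609, 0.0518, 0.4985]
eef_rot: [0.995, 0.104, -0.002, 0.0]
force: [0.5, -0.6, -2.7]
grip_width: 0.029
grip_force: 25.0
```

Request:
drive_tool([
  {"tx": 0,"ty": 0,"tz": -0.4,"yaw": 0,"hand": 20},
  {"tx": 0,"ty": 0,"tz": -1.0,"yaw": 0,"hand": 20},
  {"tx": 0,"ty": 0,"tz": -1.6,"yaw": 0,"hand": 20},
  {"tx": 0,"ty": 0,"tz": -2.2,"yaw": 0,"hand": 20},
  {"tx": 0,"ty": 0,"tz": -2.8,"yaw": 0,"hand": 20},
  {"tx": 0,"ty": 0,"tz": -3.3,"yaw": 0,"hand": 20},
  {"tx": 0,"ty": 0,"tz": -3.7,"yaw": 0,"hand": 20},
  {"tx": 0,"ty": 0,"tz": -4.0,"yaw": 0,"hand": 20},
  {"tx": 0,"ty": 0,"tz": -4.15,"yaw": 0,"hand": 20},
  {"tx": 0,"ty": 0,"tz": -4.2,"yaw": 0,"hand": 20},
])

```text
clock: 55.02
tcp_pos: [0.5611, 0.0526, 0.3333]
eef_rot: [0.995, 0.104, -0.0, 0.0]
force: [-0.6, -0.4, -2.7]
grip_width: 0.0293
grip_force: 25.0
```

Request:
drive_tool([
  {"tx": 0,"ty": 0,"tz": -0.02,"yaw": 0,"hand": 20},
  {"tx": 0,"ty": 0,"tz": -0.04,"yaw": 0,"hand": 20},
  {"tx": 0,"ty": 0,"tz": -0.06,"yaw": 0,"hand": 20},
  {"tx": 0,"ty": 0,"tz": -0.08,"yaw": 0,"hand": 20},
  {"tx": 0,"ty": 0,"tz": -0.09,"yaw": 0,"hand": 20},
  {"tx": 0,"ty": 0,"tz": -0.1,"yaw": 0,"hand": 20},
  {"tx": 0,"ty": 0,"tz": -0.1,"yaw": 0,"hand": 20},
  {"tx": 0,"ty": 0,"tz": -0.1,"yaw": 0,"hand": 20},
  {"tx": 0,"ty": 0,"tz": -0.1,"yaw": 0,"hand": 20},
  {"tx": 0,"ty": 0,"tz": -0.1,"yaw": 0,"hand": 20},
])

```text
clock: 55.85
tcp_pos: [0.5611, 0.0528, 0.33]
eef_rot: [0.995, 0.105, 0.0, 0.0]
force: [-0.5, 0.2, -1.7]
grip_width: 0.0295
grip_force: 25.0
```

Now down 6 mm to 0.324.

Request:
drive_tool([
  {"tx": 0,"ty": -0.01,"tz": -0.03,"yaw": 0,"hand": 20},
  {"tx": 0,"ty": -0.01,"tz": -0.06,"yaw": 0,"hand": 20},
  {"tx": 0,"ty": -0.01,"tz": -0.08,"yaw": 0,"hand": 20},
  {"tx": 0,"ty": -0.01,"tz": -0.1,"yaw": 0,"hand": 20},
  {"tx": 0,"ty": -0.01,"tz": -0.11,"yaw": 0,"hand": 20},
  {"tx": 0,"ty": -0.01,"tz": -0.12,"yaw": 0,"hand": 20},
  {"tx": 0,"ty": -0.01,"tz": -0.13,"yaw": 0,"hand": 20},
  {"tx": 0,"ty": -0.01,"tz": -0.14,"yaw": 0,"hand": 20},
  {"tx": 0,"ty": -0.01,"tz": -0.15,"yaw": 0,"hand": 20},
  {"tx": 0,"ty": -0.01,"tz": -0.15,"yaw": 0,"hand": 20},
])

```text
clock: 56.68
tcp_pos: [0.5611, 0.0525, 0.3242]
eef_rot: [0.995, 0.105, 0.0, 0.0]
force: [-0.6, -0.2, 1.4]
grip_width: 0.029
grip_force: 25.0
```

Request:
drive_tool([
  {"tx": 0,"ty": 0,"tz": -0.01,"yaw": 0,"hand": 20},
  {"tx": 0,"ty": 0,"tz": -0.01,"yaw": 0,"hand": 20},
  {"tx": 0,"ty": 0,"tz": -0.01,"yaw": 0,"hand": 20},
  {"tx": 0,"ty": 0,"tz": -0.01,"yaw": 0,"hand": 35},
  {"tx": 0,"ty": 0,"tz": -0.01,"yaw": 0,"hand": 50},
  {"tx": 0,"ty": 0,"tz": -0.01,"yaw": 0,"hand": 65},
  {"tx": 0,"ty": 0,"tz": -0.01,"yaw": 0,"hand": 65},
  {"tx": 0,"ty": 0,"tz": -0.01,"yaw": 0,"hand": 65},
  {"tx": 0,"ty": 0,"tz": -0.01,"yaw": 0,"hand": 65},
  {"tx": 0,"ty": 0,"tz": 0.2,"yaw": 0,"hand": 65},
])

```text
clock: 57.52
tcp_pos: [0.5607, 0.0523, 0.3308]
eef_rot: [0.995, 0.105, -0.001, -0.0]
force: [-1.3, -0.2, -0.2]
grip_width: 0.063
grip_force: 0.0
```

Request:
drive_tool([
  {"tx": 0,"ty": 0,"tz": 0.5,"yaw": 0,"hand": 65},
  {"tx": 0,"ty": 0,"tz": 1.2,"yaw": 0,"hand": 65},
  {"tx": 0,"ty": 0,"tz": 2.0,"yaw": 0,"hand": 65},
  {"tx": 0,"ty": 0,"tz": 2.9,"yaw": 0,"hand": 65},
  {"tx": 0,"ty": 0,"tz": 3.5,"yaw": 0,"hand": 65},
  {"tx": 0,"ty": -0.6,"tz": 3.5,"yaw": 0,"hand": 65},
  {"tx": 0,"ty": -1.4,"tz": 3.5,"yaw": 0,"hand": 65},
  {"tx": 0,"ty": -2.2,"tz": 3.5,"yaw": 0,"hand": 65},
  {"tx": 0,"ty": -3.0,"tz": 3.5,"yaw": 0,"hand": 65},
  {"tx": 0,"ty": -3.8,"tz": 3.5,"yaw": 0,"hand": 65},
])

```text
clock: 58.35
tcp_pos: [0.5608, -0.1009, 0.4729]
eef_rot: [0.995, 0.105, 0.0, 0.0]
force: [1.0, 0.9, 0.2]
grip_width: 0.0649
grip_force: 0.0
```

Request:
drive_tool([
  {"tx": 0,"ty": -0.8,"tz": 0,"yaw": 0,"hand": 65},
  {"tx": -0.2,"ty": -1.6,"tz": 0,"yaw": 0,"hand": 65},
  {"tx": -0.4,"ty": -2.4,"tz": 0,"yaw": 0,"hand": 65},
  {"tx": -0.7,"ty": -3.2,"tz": 0,"yaw": 0,"hand": 65},
  {"tx": -1.0,"ty": -4.0,"tz": 0,"yaw": 0,"hand": 65},
  {"tx": -1.3,"ty": -4.8,"tz": 0,"yaw": 0,"hand": 65},
  {"tx": -1.6,"ty": -5.6,"tz": 0,"yaw": 0,"hand": 65},
  {"tx": -1.9,"ty": -6.3,"tz": 0,"yaw": 0,"hand": 65},
  {"tx": -2.0,"ty": -6.8,"tz": 0,"yaw": 0,"hand": 65},
  {"tx": -2.0,"ty": -7.0,"tz": 0,"yaw": 0,"hand": 65},
])

```text
clock: 59.18
tcp_pos: [0.479, -0.3832, 0.4724]
eef_rot: [0.995, 0.102, -0.0, 0.001]
force: [-0.7, -0.9, -0.3]
grip_width: 0.0652
grip_force: 0.0
```

```bash
python3 - <<'E'
from h import *
s=state();print(s['tcp_pos'],s['force'],s['clock'])
for n in('top','scene'): cv2.imwrite(f'pics/{n}5.png',camera(n))
c=lambda im,x,y,w,h:cv2.convertScaleAbs(cv2.resize(im[y:y+h,x:x+w],None,fx=3,fy=3,interpolation=cv2.INTER_CUBIC),alpha=1.4,beta=15)
cv2.imwrite('pics/fin.png',np.hstack([c(cv2.imread('pics/top5.png'),225,145,130,125),c(cv2.imread('pics/scene5.png'),212,155,135,125)]))
E
```

```text
[ 0.479  -0.3832  0.4724] [-0.7493 -0.9346 -0.2636] 59.1833
```

View pics/fin.png

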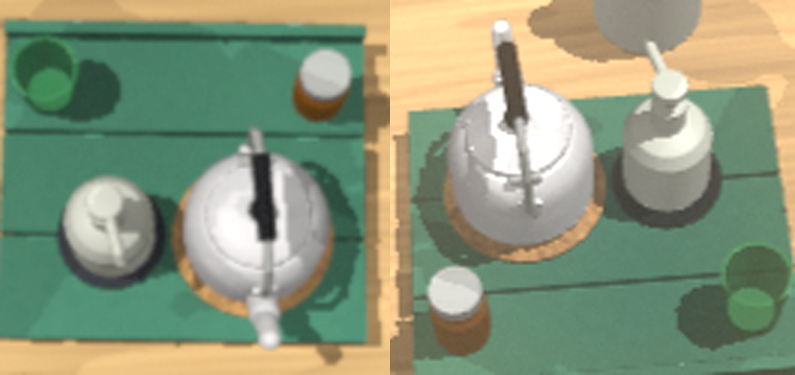

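Both items are back and centred: the soap is inside the coaster ring (scene crop mid-column 667 for both) and the kettle is on its mat. The jar and tumbler haven't moved and the pot is gone from the shelf, so I'm handing in.

```bash
python3 -c "
from rig import *
print(sign_off())"
```

```text
the job is handed in; nothing more can be done
None
```

The job is done and handed in at about 59 s of the 144 s: the pot stands in the large compartment of the red box with the cover shut, the kettle and dispenser are back on the middle of the mat and coaster, and the jar and tumbler were left alone; sign-off returned no verdict.

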